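Set up a gel run

TASK

Set up the next run on the mini gel unit: lay every spent cassette (blue tab and window) still on the tank's deck flat in the blue discard tray, and set every fresh cassette (green window) from the bench flat between the kerbs of the deck, wells towards the black side. Then fit the lid, which drops fully home only one way round, then turn the voltage knob until its white pointer is on the orange mark, and last press the green start button; never press start with the lid off, and leave the pipette, the tube rack and the jar where they are.

Things in the scene. Friction and masses are not known exactly. Their poses are not given: they have to be found in the camera images.
- unit: the gel unit, fixed, 315 mm long (x); origin on the bench under it. White supply box at x -160 to -54 mm, panel 60 mm high, knob and start button on top. Clear tank at x -56 to 156, y +-84 mm, flared rim 80 mm high. +y is the black side, -y the red side (rim colours).
- deck (a point): centre of the raised deck's top in the tank, 26 mm above the bench; axes as the unit's. Deck 180 mm along x between the end walls, 67 mm in y between kerbs 4 mm high; dry reservoirs beyond, side walls at y +-68, 66 mm high. Holds three cassettes along x, e.g. at x -58, 0, 58 mm. A cassette placed right has its x axis along this frame's -y (wells at +y).
- lid_seat (a point): where the origin of the seated lid comes, 66 mm above the bench, on a ledge; axes as the unit's and the seated lid's. Recess 196 x 152 mm, 8 mm deep, below a flared lead-in that opens about 6 mm more a side at the rim. A grey key block, 34 x 31 mm, up to 84 mm above the bench, fills its corner at -x, -y (supply end, red side).
- volt_knob (a joint): voltage knob, 0 to 4.71 rad, grows clockwise from above; white pointer on the orange mark at 2.75. Stays where left, friction 0.04 N m. At value q the pointer lies at angle 2.356 - q about z (up) from the unit's +x. Grip: a black bar 38 mm long, 12 thick, 22 high, along the pointer, on a disc 42 mm wide, 6 high.
- knob_grip (a point): on the knob's axis, at mid height of the bar, 77 mm above the bench (bar 66 to 88 mm).
- volt_mark (a point): middle of the orange mark on the panel (14 x 5 mm, radial), 31 mm from the knob's axis.
- start (a joint): travel of the green start button, 0 to 0.005 m, spring-loaded, about 4 N fully down; a press of 4 mm or more counts. It comes up again by itself.
- start_top (a point): centre of the top of the green start button (24 mm in diameter) on the panel; it is pressed straight down.
- lid: clear lid plate 190 x 146 x 5 mm (x, y, z), 0.2 kg; origin: centre of the full rectangle's underside. Corner at -x, -y cut out (34 x 31 mm) to pass the key block; black strip along the +y edge, red along -y. Over the origin a handle bar on two posts, 70 mm long (x), 12 thick (y), z 29 to 43 mm: grip it across its thickness from above.
- lid_notch (a point): middle of the cut-out corner of the lid, at x -78, y -57.5 mm of the lid.
- tray_in (a point): centre of the inner floor (4 mm above the bench) of the blue discard tray, fixed to the bench, 140 x 120 x 35 mm (x, y, z) outside, walls 4 mm; axes as the tray's.
- tube_rack: bystander: orange tube rack 70 x 120 x 40 mm, loose; leave alone.
- pipette: bystander: white pipette 250 mm long lying on the bench, loose; leave alone.
- ladder_jar: bystander: amber jar with black cap, 44 mm in diameter, 55 mm tall, loose; leave alone.
- gel_a: a fresh gel cassette, green window, clear tab (two or three of the four are present): rigid, 60 x 48 x 10 mm (x, y, z), 60 g; origin: centre of its underside. Lift tab on top, 10 mm thick (x), 36 long (y), z 10 to 35 mm, middle at x -14 mm: grip it across its thickness from above. Black strip with the sample wells along the -x edge.
- gel_b: a fresh gel cassette, green window, clear tab (two or three of the four are present): rigid, 60 x 48 x 10 mm (x, y, z), 60 g; origin: centre of its underside. Lift tab on top, 10 mm thick (x), 36 long (y), z 10 to 35 mm, middle at x -14 mm: grip it across its thickness from above. Black strip with the sample wells along the -x edge.
- gel_c: a fresh gel cassette, green window, clear tab (two or three of the four are present): rigid, 60 x 48 x 10 mm (x, y, z), 60 g; origin: centre of its underside. Lift tab on top, 10 mm thick (x), 36 long (y), z 10 to 35 mm, middle at x -14 mm: grip it across its thickness from above. Black strip with the sample wells along the -x edge.
- gel_d: a fresh gel cassette, green window, clear tab (two or three of the four are present): rigid, 60 x 48 x 10 mm (x, y, z), 60 g; origin: centre of its underside. Lift tab on top, 10 mm thick (x), 36 long (y), z 10 to 35 mm, middle at x -14 mm: grip it across its thickness from above. Black strip with the sample wells along the -x edge.
- spent_a: a spent gel cassette, dark blue window, blue tab, on the deck at the start, wells to the black side (one or two of the two are present): rigid, 60 x 48 x 10 mm (x, y, z), 60 g; origin: centre of its underside. Lift tab on top, 10 mm thick (x), 36 long (y), z 10 to 35 mm, middle at x -14 mm: grip it across its thickness from above. Black strip with the sample wells along the -x edge.
- spent_b: a spent gel cassette, dark blue window, blue tab, on the deck at the start, wells to the black side (one or two of the two are present): rigid, 60 x 48 x 10 mm (x, y, z), 60 g; origin: centre of its underside. Lift tab on top, 10 mm thick (x), 36 long (y), z 10 to 35 mm, middle at x -14 mm: grip it across its thickness from above. Black strip with the sample wells along the -x edge.
- gel_a_wells (a point): middle of that cassette's wells strip, at x = -25 mm on its top.
- gel_b_wells (a point): middle of that cassette's wells strip, at x = -25 mm on its top.
- gel_c_wells (a point): middle of that cassette's wells strip, at x = -25 mm on its top.
- gel_d_wells (a point): middle of that cassette's wells strip, at x = -25 mm on its top.
Things that resemble listed ones, but are neither listed nor needed, are in the scene too. What is shaped like the lid but pink or yellow is not meant.

How it is judged:
On the way, in this order (a step that is already met when the one before it is completed fails the run):
1. every spent cassette lies in the discard tray and every fresh cassette lies on the deck, wells to the black side, let go (x of gel_a in the frame of deck between -0.075 and 0.075 m and y of gel_a in the frame of deck between -0.008 and 0.008 m and z of gel_a in the frame of deck between -0.003 and 0.003 m and y of each of gel_a_wells, gel_b_wells, gel_c_wells, gel_d_wells in the frame of deck above 0.012 m and angle between each of gel_a, gel_b, gel_c, gel_d's own z axis and vertical below 0.06 rad and x of gel_b in the frame of deck between -0.075 and 0.075 m and y of gel_b in the frame of deck between -0.008 and 0.008 m and z of gel_b in the frame of deck between -0.003 and 0.003 m and x of gel_c in the frame of deck between -0.075 and 0.075 m and y of gel_c in the frame of deck between -0.008 and 0.008 m and z of gel_c in the frame of deck between -0.003 and 0.003 m and x of gel_d in the frame of deck between -0.075 and 0.075 m and y of gel_d in the frame of deck between -0.008 and 0.008 m and z of gel_d in the frame of deck between -0.003 and 0.003 m and x of spent_a in the frame of tray_in between -0.065 and 0.065 m and y of spent_a in the frame of tray_in between -0.055 and 0.055 m and z of each of spent_a, spent_b in the frame of tray_in below 0.03 m and x of spent_b in the frame of tray_in between -0.065 and 0.065 m and y of spent_b in the frame of tray_in between -0.055 and 0.055 m and linear speed of each of gel_a, gel_b, gel_c, gel_d, spent_a, spent_b below 0.02 m/s and contact force between the fingers and anything else below 0.5 N), for 0.2 s.
2. the lid is fully home on the tank (horizontal distance between lid and lid_seat below 0.007 m and z of lid in the frame of lid_seat below 0.003 m and angle between lid's own z axis and vertical below 0.03 rad and x of lid_notch in the frame of lid_seat below -0.06 m), for 0.2 s.
3. the knob's pointer is on the orange mark, lid still home (all of step 2 and value of joint volt_knob between 2.63 and 2.87 rad), for 0.2 s.
4. the start button is pressed with the lid home and the knob on its mark (all of step 3 and value of joint start above 0.0035 m), for 0.02 s.
At the end, for the whole second after the job is handed in: Fresh cassettes flat on the deck (within 8 mm of its centre line, 3 mm in height), wells to the black side; spent ones in the tray; lid home the right way round (3 mm in height, 7 mm sideways); knob at 2.75 +- 0.12 rad; start pressed and let up; all at rest (all of step 3 and x of gel_a in the frame of deck between -0.075 and 0.075 m and y of gel_a in the frame of deck between -0.008 and 0.008 m and z of gel_a in the frame of deck between -0.003 and 0.003 m and y of each of gel_a_wells, gel_b_wells, gel_c_wells, gel_d_wells in the frame of deck above 0.012 m and angle between each of gel_a, gel_b, gel_c, gel_d's own z axis and vertical below 0.06 rad and x of gel_b in the frame of deck between -0.075 and 0.075 m and y of gel_b in the frame of deck between -0.008 and 0.008 m and z of gel_b in the frame of deck between -0.003 and 0.003 m and x of gel_c in the frame of deck between -0.075 and 0.075 m and y of gel_c in the frame of deck between -0.008 and 0.008 m and z of gel_c in the frame of deck between -0.003 and 0.003 m and x of gel_d in the frame of deck between -0.075 and 0.075 m and y of gel_d in the frame of deck between -0.008 and 0.008 m and z of gel_d in the frame of deck between -0.003 and 0.003 m and x of spent_a in the frame of tray_in between -0.065 and 0.065 m and y of spent_a in the frame of tray_in between -0.055 and 0.055 m and z of each of spent_a, spent_b in the frame of tray_in below 0.03 m and x of spent_b in the frame of tray_in between -0.065 and 0.065 m and y of spent_b in the frame of tray_in between -0.055 and 0.055 m and linear speed of each of gel_a, gel_b, gel_c, gel_d, spent_a, spent_b, lid below 0.02 m/s and value of joint start below 0.002 m); the robot touches nothing.
It fails at once if start is pressed while the lid is not home (value of joint start above 0.003 m and not (horizontal distance between lid and lid_seat below 0.007 m and z of lid in the frame of lid_seat below 0.003 m and angle between lid's own z axis and vertical below 0.03 rad and x of lid_notch in the frame of lid_seat below -0.06 m)).
It fails at once if the tube rack is pushed away or tipped (distance of tube_rack from where it was at the start of the episode above 0.03 m or angle between tube_rack's own z axis and vertical above 0.4 rad).
It fails at once if the pipette is pushed away or tipped (distance of pipette from where it was at the start of the episode above 0.03 m or angle between pipette's own z axis and vertical above 0.4 rad).
It fails at once if the jar is pushed away or tipped (distance of ladder_jar from where it was at the start of the episode above 0.03 m or angle between ladder_jar's own z axis and vertical above 0.4 rad).
Of spent_a, spent_b only 1 to 2 are there at a start; the rules pass over those that are not, and their reading is None.
Of gel_a, gel_b, gel_c, gel_d only 2 to 3 are there at a start; the rules pass over those that are not, and their reading is None.
At some moment in a run one of gel_a, gel_b, gel_c, gel_d, spent_a, spent_b, lid may be knocked a few centimetres aside while the robot is not near it.
Once in a run the grip may slacken for a moment while it holds something.
It also fails if it takes over 210 s, if anything falls off the work surface, if the arm or the gripper's body presses on something with over 40 N, if the wrist force passes 120 N, or if a joint passes its speed limit or range.

ROBOT

A 7-joint arm with a two-finger parallel gripper is mounted at the origin on the work surface. World frame = base frame: x ahead of the robot, y to its left, z up, the work surface at z = 0. Lengths are in m, angles in rad, forces in N, time in s.
With the tool pointing down it reaches from about 0.425 to 0.925 m from the base axis. Payload 6.8 kg.
Tool frame: the origin (TCP) lies at the centre of the arm's flange, where the gripper is bolted on; the fingertips stand 173 mm ahead of it and the grasp point (between the pads) lies 155 mm ahead of it (r.hold_point_z is the distance from the TCP to the grasp point, in m); z points along the fingers, x is the direction in which the jaws open and shut, and the axes are right-handed (so a half turn about z gives the same grasp; the last joint's range is limited). The gripper opens to 85 mm and grips with 20 to 120 N. Pads are 22 mm wide; open, the fingers measure 114 mm over their backs; the gripper's body (76 mm by 85 mm) begins 54 mm behind the grasp point. The pads swing forward as they close: fully open they stand 13 mm farther back than shut.
Start: joints at [-1.254, 0.477, 0.022, 1.555, -0.011, 1.109, -0.083], TCP at [0.278, 0.615, 0.405] pointing down, gripper open.
Joint ranges: [-2.96, 2.96], [-0.34, 2.1], [-1.41, 1.46], [0.24, 2.44], [-1.37, 4.51], [0.17, 1.92], [-2.96, 2.96]. Speed limits (rad/s): [2.39, 2.39, 3.14, 3.14, 3.14, 3.14, 3.14].

INTERFACE

Orientations are given as a rotation vector (axis times angle).
In Python, from bench import r gives the robot as it stands.
- The arm moves only by the tool apply_moves, never from a script. Its arguments are lists of equal length, an entry for each row: "dp": the shift along the tool's x, y, z scaled (see below), a list of three; "twist": the turn, a rotation vector about the tool's x, y, z scaled (see below), a list of three; "jaw": the closure in counts, from 0 (fully open) to 255 (shut). In form: {"dp": [[x, y, z], ...], "twist": [[rx, ry, rz], ...], "jaw": [jaw, ...]}. A call has 1 to 20 rows; each row shifts and turns the pose as measured when the row begins, along the tool's axes as they then stand; what a row does not reach is not made up. The controller multiplies each number of a shift by 12 cm and each number of a turn by 120 degrees. A row lasts 1/10 s, in which the tool goes at most 50 mm and 8.59 degrees, less where a joint would pass 70% of its speed; a pose out of reach is approached as far as the arm can. A call with a number of a shift or a turn outside -1 to 1 is refused whole. A call with a gripper value outside its range is refused whole. The fingers move at their own pace and stop on an object; "grip_force" is the grip in N (left out, the last holds). Time passes only in rows, so rows that do not move let the fingers close. It gives the time, the measured TCP pose, the force and the opening at its end, in the units of the state.
- r.get_obs(): the state, without advancing time (a new reading comes with each control period).
- r.grab_frame(name): name is "scene" or "top" or "wrist"; returns a dict with "color" (400x640x3 uint8, red, green, blue), "z_map" (400x640 float32, m along the optical axis (not along the pixel's ray), 0 where there is no reading), "intrinsics" (3x3 intrinsics, pixels), "R" (3x3) and "t" (3): a world point X has camera coordinates R X + t; the wrist camera has in their place "hand_eye" (4x4, takes a point from camera to tool coordinates, whose origin is the TCP and whose axes are the tool frame's). Camera axes: x right, y down, z forward; pixel columns grow to the right and rows downward; lengths in m; the calibration is good to about 2 mm. A picture is of the moment at which its call begins: read the wrist's pose just before it.
- r.hand_in(): hands the job in, once; it reports no verdict.
The state is a dict: "clock": time; "joints": joint angles; "qvel": joint speeds; "tau": joint torques, N m; "tcp_pos": TCP position; "orientation": TCP orientation; "contact_force": force on the tool from outside, world axes, zero at the start; "moment": the same for the moment, N m; "grip_width": finger opening in m.
Only numpy, scipy, OpenCV 4.12 (cv2) and the standard library are available. Lean on these libraries where they do the work, as an engineer would, in place of code of your own. Each camera call takes 0.05 s, during which the arm holds its last target.

## Working session

There is one attempt and no reset: what is moved stays moved. The work goes in short steps, Python scripts to look and compute and a tool call to move; the robot and the scene stay as the last step left them, time stands still between calls to the robot, and variables do not carry over. Pictures are saved under pics/ and viewed, and the job is handed in when it is done.

Besides the shell and the picture viewer there is one more tool, called after "Call:" as a command line: name --argument value ..., lists and objects as JSON in quotes. apply_moves: Moves the arm, as the interface text tells. Shifts and turns lie within -1 to 1; 1 stands for 12 cm of shift or 120 degrees of turn. Its arguments: {"type":"object","properties":{"dp":{"type":"array"},"twist":{"type":"array"},"jaw":{"type":"array"},"grip_force":{"type":"number"}},"required":["dp","twist","jaw"]}

```bash
ls; mkdir -p pics; python3 - <<'E'
from bench import r
import cv2,numpy as np
print(r.get_obs())
for n in ["scene","top","wrist"]:
    f=r.grab_frame(n); cv2.imwrite(f"pics/{n}0.png",f["color"][:,:,::-1])
    np.savez(f"/tmp/{n}0.npz",**f)
    print(n,f["intrinsics"].tolist(),[f[k].tolist() for k in ("R","t","hand_eye") if k in f])
E
```

```text
pics
{'clock': 0.0, 'joints': array([-1.25408091,  0.47776268,  0.02232196,  1.55648839, -0.0114954 ,
        1.10932835, -0.08310014]), 'qvel': array([ 0.00250984,  0.00024754, -0.00015364, -0.00085567,  0.00128784,
        0.00053314,  0.00159226]), 'tau': array([-1.96009762e-05, -5.96441996e+01,  1.60779655e+00, -2.81193388e+01,
        1.24402007e-02,  9.46081826e-03,  3.67146527e-06]), 'tcp_pos': array([0.27806579, 0.61473665, 0.40373459]), 'orientation': array([ 2.63885541e+00,  1.70265096e+00, -2.33237586e-03]), 'contact_force': array([ 1.39791717, -0.40177069, -0.66117356]), 'moment': array([-0.00309834,  0.00303348,  0.01765388]), 'grip_width': 0.08523827199909843}
scene [[487.9202709749581, 0.0, 315.6455094121424], [0.0, 487.9202709749581, 202.2929592406236], [0.0, 0.0, 1.0]] [[[0.2957851581058122, 0.9552088958608039, 0.009333033413815249], [0.6490387619554545, -0.19379017962406841, -0.7356589235240759], [-0.7008992978478793, 0.22365449145871202, -0.6772878580977917]], [-0.2008706493292588, -0.2780168184299785, 1.8807800858887318]]
top [[363.16232590812854, 0.0, 329.72698512610066], [0.0, 363.16232590812854, 198.47815932556318], [0.0, 0.0, 1.0]] [[[0.04843290604044572, -0.9988095062015246, -0.00581583475901729], [-0.9771834393354633, -0.046177087731497736, -0.20731667192281594], [0.20680130439867223, 0.01572408630427892, -0.9782565990622825]], [0.03686437980760374, 0.5322564597575166, 1.354401224241306]]
wrist [[293.4483518884948, 0.0, 318.4850137716345], [0.0, 293.4483518884948, 198.8569035479655], [0.0, 0.0, 1.0]] [[[0.9999998913354042, 0.0004433101991046053, -0.00014424023023403785, -0.0006787549745541632], [-0.0003842695908998096, 0.959014587356565, 0.28335644261988446, -0.07136443801360001], [0.00026394328587358115, -0.2833563564019374, 0.9590146534962627, 0.03167711286525565], [0.0, 0.0, 0.0, 1.0]]]
```

View pics/top0.png

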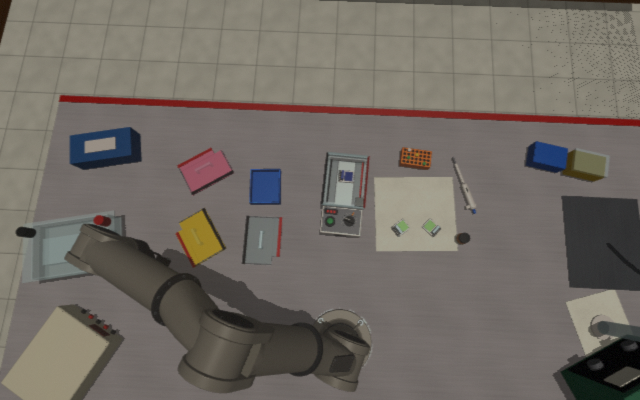

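View pics/scene0.png

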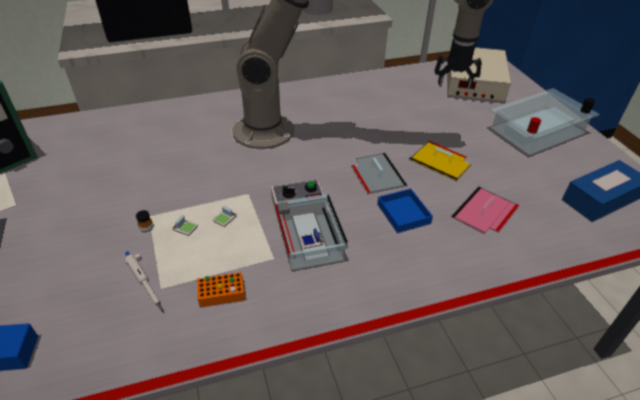

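View pics/wrist0.png

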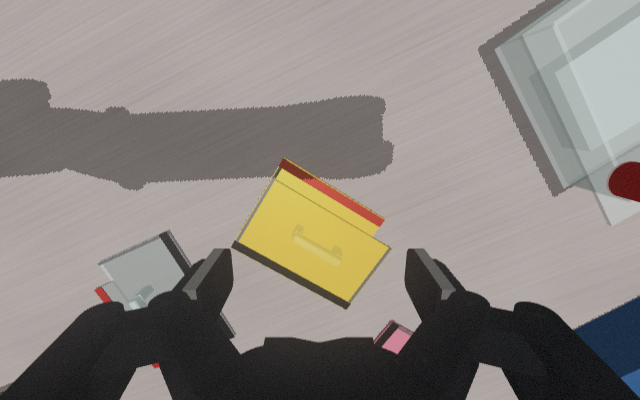

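```bash
cat > u.py <<'E'
import numpy as np,cv2
from scipy.spatial.transform import Rotation as Ro
def load(n): return dict(np.load(f"/tmp/{n}.npz"))
def pose(f):
    return f["R"],f["t"]
def ray(f,u,v,z):
    K=f["intrinsics"];d=np.linalg.inv(K)@np.array([u,v,1.]);R,t=f["R"],f["t"]
    c=-R.T@t;w=R.T@d;s=(z-c[2])/w[2];return c+s*w
def proj(f,X):
    p=f["R"]@np.asarray(X)+f["t"];q=f["intrinsics"]@p;return q[:2]/q[2]
def grab(r,n,name):
    o=r.get_obs();f=r.grab_frame(n)
    if n=="wrist":
        T=np.eye(4);T[:3,:3]=Ro.from_rotvec(o["orientation"]).as_matrix();T[:3,3]=o["tcp_pos"]
        W=np.linalg.inv(T@f["hand_eye"]);f["R"]=W[:3,:3];f["t"]=W[:3,3]
    np.savez(f"/tmp/{name}.npz",**f);return f
def crop(f,x0,y0,x1,y1,s,name):
    c=f["color"][y0:y1,x0:x1,::-1];cv2.imwrite(f"pics/{name}.png",cv2.resize(c,None,fx=s,fy=s,interpolation=cv2.INTER_CUBIC))
E
python3 - <<'E'
from u import *
f=load("top0"); crop(f,230,140,490,275,3,"c1")
f=load("scene0"); crop(f,120,140,420,310,2.6,"c2")
E
```

```text
(no output)
```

View pics/c1.png

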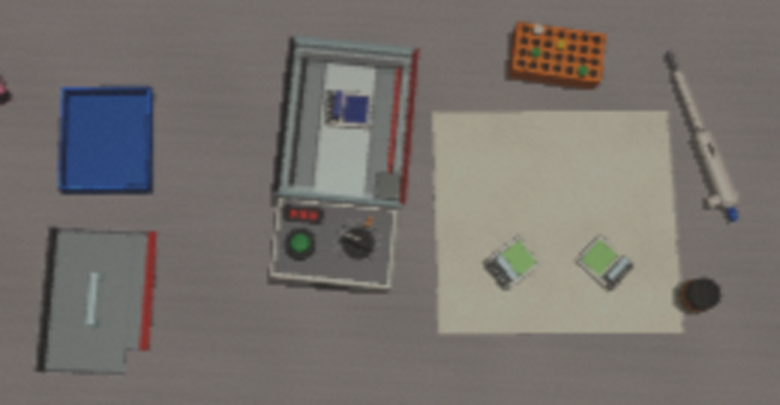

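View pics/c2.png

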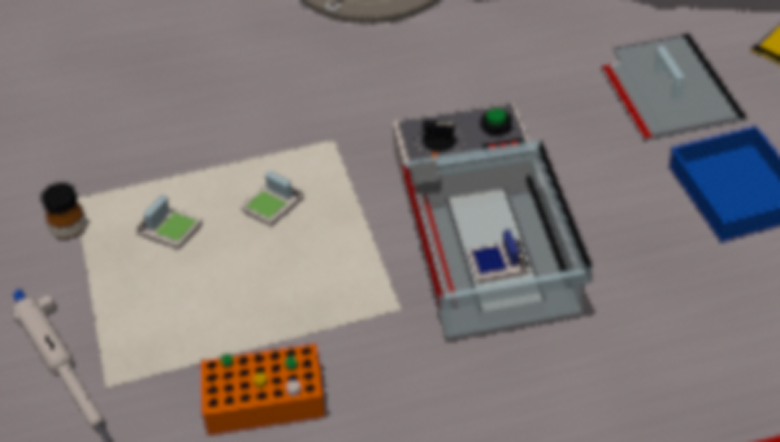

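```bash
python3 - <<'E'
from u import *
f=load("top0")
def m(u,v,z): return ray(f,230+u/3,140+v/3,z)[:2].round(3)
for n,u,v,z in [("rimTL",290,38,.08),("rimTR",419,48,.08),("rimBL",276,200,.08),("rimBR",405,205,.08),("panBL",270,280,.06),("panBR",390,290,.06),("knob",357,240,.088),("mark",369,222,.06),("start",300,243,.065),("spent",348,108,.036),("gel1",512,262,.01),("gel2",604,262,.01),("lidh",92,299,.043),("lidTL",52,229,.005),("lidTR",157,233,.005),("lidBL",40,371,.005),("tray",106,140,.02),("trayTL",62,87,.035),("trayTR",152,87,.035),("trayBL",60,192,.035),("jar",700,294,.05),("spenttab",333,108,.061)]:
    print(n,m(u,v,z))
E
```

```text
rimTL [0.708 0.083]
rimTR [ 0.702 -0.086]
rimBL [0.492 0.09 ]
rimBR [ 0.493 -0.074]
panBL [0.392 0.093]
panBR [ 0.387 -0.059]
knob [ 0.444 -0.014]
mark [ 0.472 -0.03 ]
start [0.44  0.057]
spent [0.629 0.002]
gel1 [ 0.437 -0.222]
gel2 [ 0.442 -0.342]
lidh [0.359 0.319]
lidTL [0.452 0.388]
lidTR [0.454 0.248]
lidBL [0.266 0.386]
tray [0.574 0.324]
trayTL [0.64  0.386]
trayTR [0.646 0.265]
trayBL [0.497 0.375]
jar [ 0.402 -0.453]
spenttab [0.621 0.022]
```

```bash
cat > go.py <<'E'
import sys,numpy as np
from scipy.spatial.transform import Rotation as Ro
def plan(o,x,y,z,th,step=0.045,n=None):
    "rows (tool units) from state o to TCP x,y,z, tool down, tool-x heading th deg"
    p=np.array(o["tcp_pos"]);R=Ro.from_rotvec(o["orientation"])
    c,s=np.cos(np.radians(th)),np.sin(np.radians(th))
    G=Ro.from_matrix(np.array([[c,s,0],[s,-c,0],[0,0,-1.]]).reshape(3,3))
    q=np.array([x,y,z]);rv=(R.inv()*G).as_rotvec()
    if n is None: n=int(max(np.ceil(np.linalg.norm(q-p)/step),np.ceil(np.degrees(np.linalg.norm(rv))/8),1))
    dp=[];tw=[]
    for i in range(n):
        Ri=R*Ro.from_rotvec(rv*i/n)
        dp.append((Ri.inv().apply((q-p)/n)/.12).round(3).tolist());tw.append((rv/n/np.radians(120)).round(4).tolist())
    return dp,tw
def show(o):
    R=Ro.from_rotvec(o["orientation"]).as_matrix()
    print("t",round(o["clock"],2),"p",np.round(o["tcp_pos"],4),"th",round(np.degrees(np.arctan2(R[1,0],R[0,0])),2),"tilt",np.round(np.degrees(R[:2,2]),2),"F",np.round(o["contact_force"],1),"w",round(o["grip_width"],4),"j7",round(o["joints"][6],2))
if __name__=="__main__":
    from bench import r
    o=r.get_obs();show(o)
    a=[float(v) for v in sys.argv[1:5]];dp,tw=plan(o,*a,step=float(sys.argv[5]) if len(sys.argv)>5 else .045)
    print(len(dp),"rows\ndp",dp,"\ntw",tw[0])
E
python3 go.py 0.52 0.0 0.40 90
```

```text
t 0.15 p [0.2781 0.6148 0.404 ] th 65.66 tilt [-0.03 -0.07] F [ 0.7 -0.  -0.1] w 0.0855 j7 -0.08
15 rows
dp [[-0.256, 0.263, 0.003], [-0.263, 0.256, 0.003], [-0.27, 0.248, 0.003], [-0.277, 0.241, 0.003], [-0.284, 0.233, 0.002], [-0.29, 0.224, 0.002], [-0.297, 0.216, 0.002], [-0.303, 0.208, 0.002], [-0.308, 0.199, 0.002], [-0.314, 0.19, 0.002], [-0.319, 0.181, 0.002], [-0.324, 0.172, 0.002], [-0.329, 0.163, 0.002], [-0.333, 0.154, 0.002], [-0.338, 0.144, 0.002]] 
tw [-0.0, 0.0, -0.0135]
```

Call:
apply_moves --dp '[[-0.256, 0.263, 0], [-0.263, 0.256, 0], [-0.27, 0.248, 0], [-0.277, 0.241, 0], [-0.284, 0.233, 0], [-0.29, 0.224, 0], [-0.297, 0.216, 0], [-0.303, 0.208, 0], [-0.308, 0.199, 0], [-0.314, 0.19, 0], [-0.319, 0.181, 0], [-0.324, 0.172, 0], [-0.329, 0.163, 0], [-0.333, 0.154, 0], [-0.338, 0.144, 0], [0, 0, 0]]' --twist '[[0, 0, -0.0135], [0, 0, -0.0135], [0, 0, -0.0135], [0, 0, -0.0135], [0, 0, -0.0135], [0, 0, -0.0135], [0, 0, -0.0135], [0, 0, -0.0135], [0, 0, -0.0135], [0, 0, -0.0135], [0, 0, -0.0135], [0, 0, -0.0135], [0, 0, -0.0135], [0, 0, -0.0135], [0, 0, -0.0135], [0, 0, 0]]' --jaw '[0, 0, 0, 0, 0, 0, 0, 0, 0, 0, 0, 0, 0, 0, 0, 0]'

```text
clock: 1.75
tcp_pos: [0.5314, -0.0217, 0.4007]
orientation: [2.197, 2.245, -0.006]
contact_force: [-0.6, 0.0, -0.1]
grip_width: 0.0856
```

```bash
python3 - <<'E'
from u import *;from go import *
from bench import r
show(r.get_obs());f=grab(r,"wrist","w1");crop(f,0,0,640,400,1.25,"w1")
E
```

```text
t 1.75 p [ 0.5314 -0.0217  0.4007] th 91.26 tilt [-0.14 -0.18] F [-0.6  0.  -0.1] w 0.0856 j7 1.6
```

View pics/w1.png

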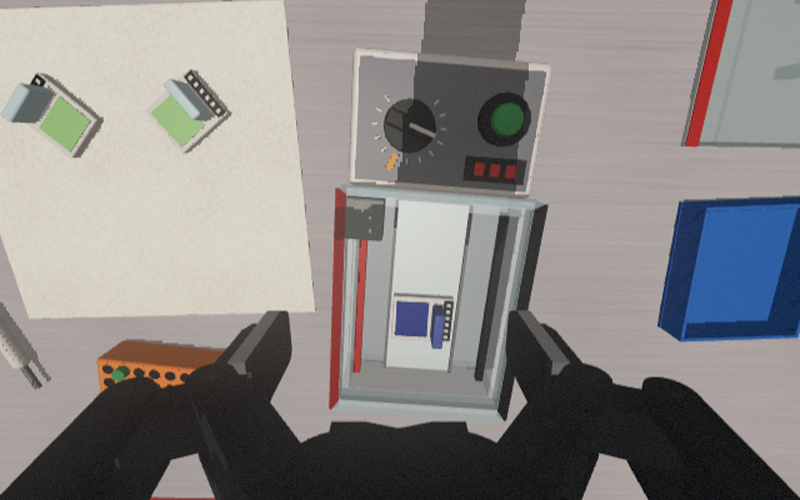

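```bash
python3 - <<'E'
from u import *
f=load("w1"); crop(f,255,30,455,170,4,"c3"); crop(f,255,140,455,340,3,"c4"); crop(f,0,40,250,140,3.2,"c5")
E
```

```text
(no output)
```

View pics/c3.png

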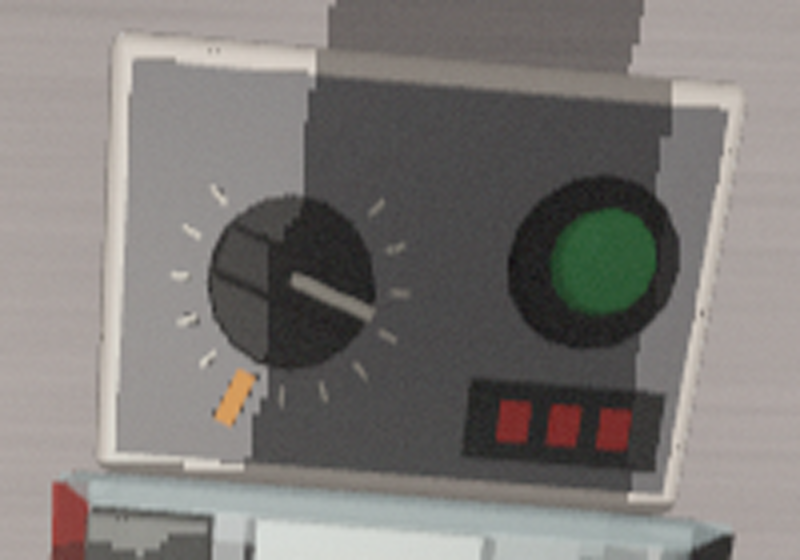

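View pics/c4.png

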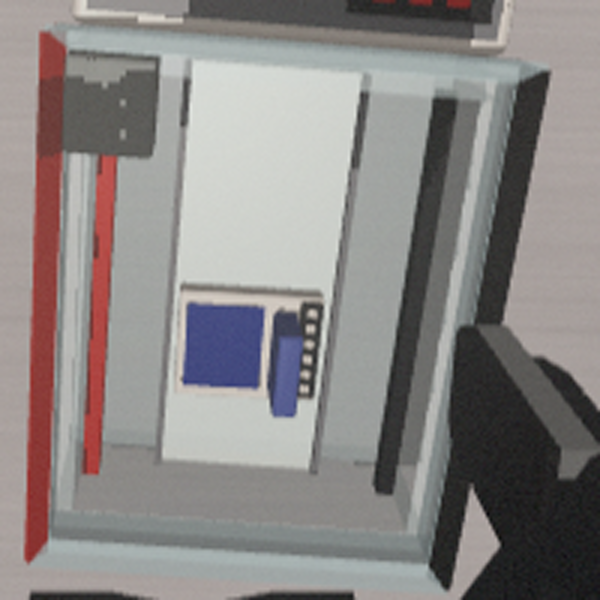

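View pics/c5.png

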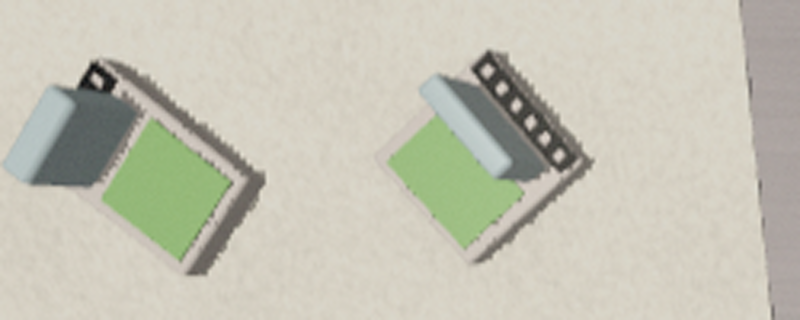

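```bash
python3 - <<'E'
from u import *
f=load("w1")
def a(L,z,ox,oy,s): 
    for n,u,v in L: print(n,ray(f,ox+u/s,oy+v/s,z)[:2].round(4))
a([("TL",118,35),("TR",742,90),("BL",98,463),("BR",672,508),("mark",235,397)],.06,255,30,4)
a([("knobdisc",291,281)],.066,255,30,4)
a([("start",608,260)],.0675,255,30,4)
a([("dTL",189,62),("dTR",362,75),("dBL",160,463),("dBR",316,470)],.028,255,140,3)
a([("sp1",182,286),("sp2",322,292),("sp3",178,388),("sp4",312,400)],.036,255,140,3)
a([("rimTL",42,30),("rimTR",550,70),("rimBL",25,560),("rimBR",447,590)],.08,255,140,3)
for n,u,v,z in [("g1 win",(152),120,.01),("",232,184,.01),("",183,262,.01),("",102,196,.01),("g2 win",388,158,.01),("",437,115,.01),("",523,190,.01),("",466,247,.01),("g2wellL",485,65,.01),("g2wellR",568,160,.01),("g2tabA",430,83,.035),("g2tabB",502,170,.035),("g1tabA",62,90,.035),("g1tabB",18,178,.035)]:
    print(n,ray(f,u/3.2,40+v/3.2,z)[:2].round(4))
z=f["z_map"]
K=f["intrinsics"]
def d(u,v):
    Z=z[int(v),int(u)];c=np.linalg.inv(K)@[u,v,1]*Z;return f["R"].T@(c-f["t"])
print("panel pt",d(255+560/4,30+120/4),"deck",d(255+270/3,140+200/3),"bench",d(220,60))
E
```

```text
TL [ 0.3929 -0.0589]
TR [0.4015 0.0902]
BL [ 0.4934 -0.0652]
BR [0.5017 0.0857]
mark [ 0.4758 -0.0298]
knobdisc [ 0.4475 -0.0164]
start [0.441  0.0602]
dTL [ 0.5131 -0.0247]
dTR [0.5166 0.0429]
dBL [ 0.693  -0.0337]
dBR [0.6949 0.0361]
sp1 [ 0.6039 -0.0256]
sp2 [0.6052 0.0319]
sp3 [ 0.6507 -0.0263]
sp4 [0.6551 0.0308]
rimTL [ 0.4955 -0.0729]
rimTR [0.5049 0.0946]
rimBL [ 0.7026 -0.0847]
rimBR [0.7126 0.0822]
g1 win [ 0.4278 -0.3353]
 [ 0.4488 -0.3113]
 [ 0.4768 -0.3354]
 [ 0.454  -0.3597]
g2 win [ 0.4387 -0.2532]
 [ 0.4239 -0.2333]
 [ 0.4485 -0.2059]
 [ 0.469  -0.2295]
g2wellL [ 0.4071 -0.214 ]
g2wellR [ 0.4379 -0.1884]
g2tabA [ 0.4166 -0.2196]
g2tabB [ 0.4431 -0.1995]
g1tabA [ 0.4214 -0.3412]
g1tabB [ 0.4493 -0.3633]
panel pt [0.40888113 0.04756413 0.05910047] deck [0.56931074 0.00965699 0.02599775] bench [ 0.4037962  -0.13988096  0.00112529]
```

```bash
python3 go.py 0.6295 0.0165 0.30 88
```

```text
t 1.8 p [ 0.5308 -0.0189  0.4004] th 91.39 tilt [-0.21 -0.08] F [-0.9  0.2 -0.3] w 0.0855 j7 1.6
4 rows
dp [[0.069, 0.208, 0.208], [0.072, 0.207, 0.208], [0.075, 0.206, 0.209], [0.078, 0.204, 0.209]] 
tw [-0.0004, 0.0002, 0.0071]
```

Call:
apply_moves --dp '[[0.069, 0.208, 0.208], [0.072, 0.207, 0.208], [0.075, 0.206, 0.209], [0.078, 0.204, 0.209], [0, 0, 0], [0, 0, 0]]' --twist '[[0, 0, 0.007], [0, 0, 0.007], [0, 0, 0.007], [0, 0, 0.007], [0, 0, 0], [0, 0, 0]]' --jaw '[135, 135, 135, 135, 135, 135]' --grip_force 40

```text
clock: 2.4
tcp_pos: [0.631, 0.0244, 0.2958]
orientation: [-2.253, -2.18, 0.002]
contact_force: [-0.1, 0.0, 0.5]
grip_width: 0.0406
```

```bash
python3 - <<'E'
from u import *;from go import *
from bench import r
show(r.get_obs());f=grab(r,"wrist","w2");crop(f,0,0,640,400,1.25,"w2")
E
```

```text
t 2.4 p [0.631  0.0244 0.2958] th 88.13 tilt [-0.31  0.2 ] F [-0.1  0.   0.5] w 0.0406 j7 1.55
```

View pics/w2.png

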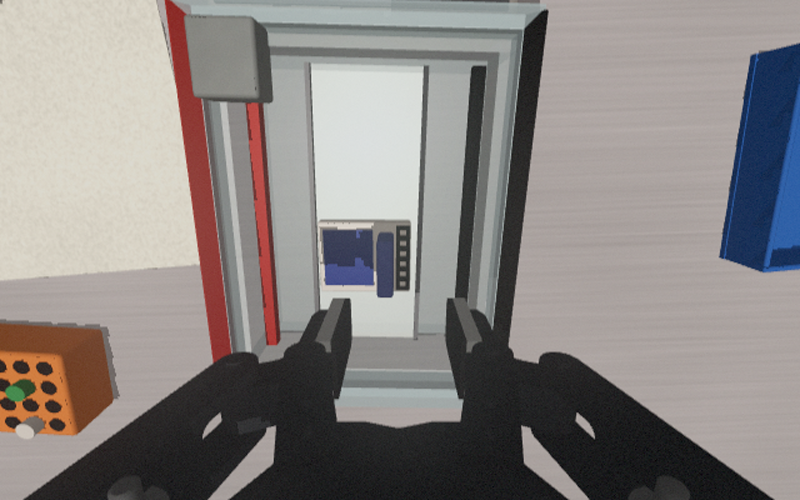

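```bash
python3 - <<'E'
from u import *
f=load("w2")
for n,u,v,z in [("tab tl",377,233,.061),("tab tr",393,233,.061),("tab bl",377,297,.061),("tab br",394,297,.061),("wells t",405,222,.036),("wells b",403,290,.036),("body tl",319,220,.036),("bl",319,292,.036),("tr",411,220,.036),("br",411,290,.036),("deckL t",310,64,.028),("deckL b",318,310,.028),("deckRt",425,66,.028),("deckRb",415,335,.028)]:
    print(n,ray(f,u/1.25,v/1.25,z)[:2].round(4))
E
python3 go.py 0.6295 0.0180 0.214 87.5
```

```text
tab tl [0.6084 0.013 ]
tab tr [0.6087 0.0221]
tab bl [0.6479 0.0111]
tab br [0.6482 0.0213]
wells t [0.6079 0.0295]
wells b [0.6543 0.0269]
body tl [ 0.6048 -0.0249]
bl [ 0.6538 -0.0295]
tr [0.6067 0.0333]
br [0.6545 0.0323]
deckL t [ 0.5134 -0.0234]
deckL b [ 0.6708 -0.0334]
deckRt [0.5166 0.0439]
deckRb [0.6928 0.0346]
t 2.45 p [0.6307 0.0249 0.2958] th 88.16 tilt [-0.32  0.24] F [-0.  -0.2 -0.9] w 0.04 j7 1.55
2 rows
dp [[-0.03, -0.002, 0.341], [-0.029, -0.003, 0.341]] 
tw [-0.0014, -0.0009, 0.0028]
```

Call:
apply_moves --dp '[[-0.03, -0.01, 0.1], [-0.02, -0.005, 0.1], [-0.01, -0.005, 0.1], [0, 0, 0.1], [0, 0, 0], [0, 0, 0]]' --twist '[[0, 0, 0.004], [0, 0, 0.004], [0, 0, 0], [0, 0, 0], [0, 0, 0], [0, 0, 0]]' --jaw '[135, 135, 135, 135, 135, 135]'

```text
clock: 3.05
tcp_pos: [0.6255, 0.0163, 0.2465]
orientation: [-2.274, -2.159, -0.001]
contact_force: [0.8, -0.2, -0.4]
grip_width: 0.0403
```

```bash
python3 go.py 0.628 0.0170 0.213 87
```

```text
t 3.05 p [0.6255 0.0163 0.2465] th 87.02 tilt [-0.2   0.28] F [ 0.8 -0.2 -0.4] w 0.0403 j7 1.57
1 rows
dp [[0.006, 0.022, 0.279]] 
tw [-0.0018, -0.0023, 0.0002]
```

Call:
apply_moves --dp '[[0.006, 0.022, 0.1], [0, 0, 0.1], [0, 0, 0.08], [0, 0, 0], [0, 0, 0], [0, 0, 0], [0, 0, 0], [0, 0, 0], [0, 0, 0]]' --twist '[[0, 0, 0], [0, 0, 0], [0, 0, 0], [0, 0, 0], [0, 0, 0], [0, 0, 0], [0, 0, 0], [0, 0, 0], [0, 0, 0]]' --jaw '[135, 135, 135, 135, 255, 255, 255, 255, 255]' --grip_force 50

```text
clock: 3.95
tcp_pos: [0.629, 0.0171, 0.2109]
orientation: [-2.275, -2.16, -0.004]
contact_force: [-0.5, 0.5, -1.0]
grip_width: 0.0092
```

```bash
python3 go.py 0.628 0.0170 0.33 87; python3 - <<'E'
from u import *
f=load("w1")
cv2.imwrite("pics/tr.png",f["color"][150:290,500:640,::-1].repeat(4,0).repeat(4,1))
E
```

```text
t 3.95 p [0.629  0.0171 0.2109] th 87.03 tilt [-0.08  0.29] F [-0.5  0.5 -1. ] w 0.0092 j7 1.58
3 rows
dp [[0.001, -0.003, -0.331], [0.001, -0.003, -0.331], [0.0, -0.003, -0.331]] 
tw [-0.0003, -0.0008, 0.0001]
```

View pics/tr.png

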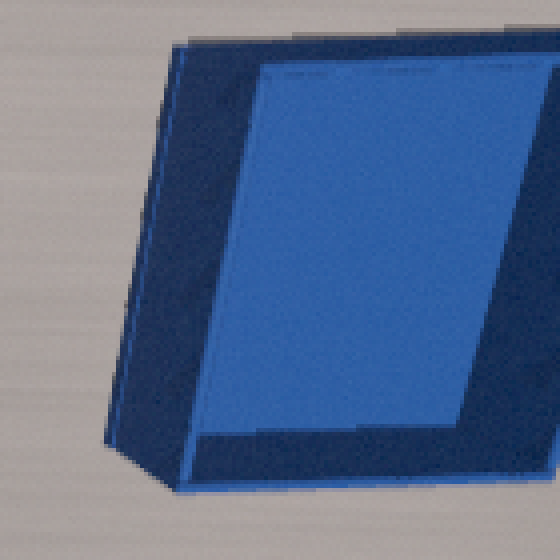

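Call:
apply_moves --dp '[[0, 0, -0.15], [0, 0, -0.33], [0, 0, -0.33], [0, 0, -0.15], [0.2, -0.03, 0], [0.33, -0.06, 0], [0.33, -0.06, 0], [0.33, -0.06, 0], [0.33, -0.06, 0], [0.33, -0.06, 0], [0.33, -0.06, 0], [0.2, -0.03, 0], [0.1, 0, 0], [0, 0, 0], [0, 0, 0]]' --twist '[[0, 0, 0], [0, 0, 0], [0, 0, 0], [0, 0, 0], [0, 0, 0], [0, 0, 0], [0, 0, 0], [0, 0, 0], [0, 0, 0], [0, 0, 0], [0, 0, 0], [0, 0, 0], [0, 0, 0], [0, 0, 0], [0, 0, 0]]' --jaw '[255, 255, 255, 255, 255, 255, 255, 255, 255, 255, 255, 255, 255, 255, 255]'

```text
clock: 5.45
tcp_pos: [0.5936, 0.3243, 0.3339]
orientation: [-2.282, -2.154, -0.007]
contact_force: [0.1, -0.3, -0.2]
grip_width: 0.009
```

```bash
python3 - <<'E'
from u import *;from go import *
from bench import r
show(r.get_obs());f=grab(r,"wrist","w3");crop(f,0,0,640,400,1.25,"w3")
E
python3 go.py .572 .334 .22 90
```

```text
t 5.45 p [0.5936 0.3243 0.3339] th 86.69 tilt [0.08 0.31] F [ 0.1 -0.3 -0.2] w 0.009 j7 1.05
t 5.5 p [0.5937 0.324  0.334 ] th 86.65 tilt [0.08 0.32] F [ 0.2  0.1 -0.9] w 0.0091 j7 1.05
3 rows
dp [[0.022, -0.062, 0.317], [0.024, -0.062, 0.317], [0.026, -0.061, 0.317]] 
tw [0.0002, -0.0009, -0.0093]
```

View pics/w3.png

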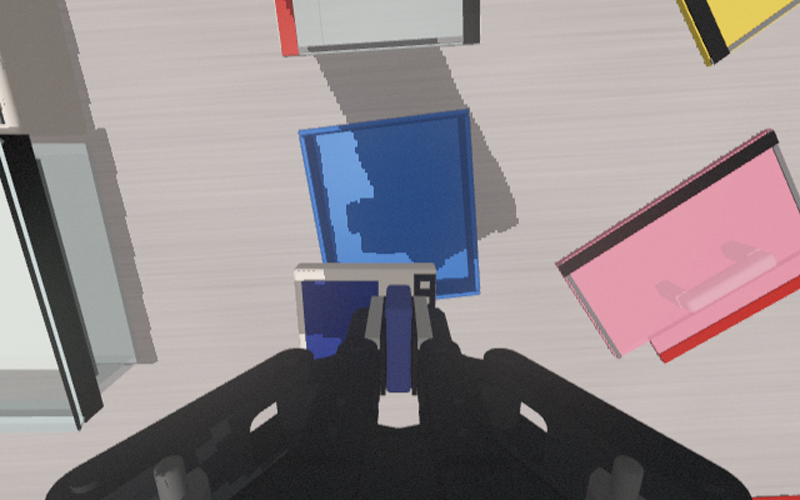

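```bash
python3 - <<'E'
from u import *
f=load("w3")
for u,v in [(299,130),(468,110),(480,293)]: print(ray(f,u/1.25,v/1.25,.035).round(4))
a=ray(f,299/1.25,130/1.25,.035);b=ray(f,480/1.25,293/1.25,.035);print((a+b)/2)
for n,u,v in [("lid bl",297,55),("lid br",479,44)]: print(n,ray(f,u/1.25,v/1.25,.004).round(4))
E
```

```text
[0.5117 0.261  0.035 ]
[0.5053 0.378  0.035 ]
[0.6415 0.387  0.035 ]
[0.57660106 0.32403889 0.035     ]
lid bl [0.4584 0.2588 0.004 ]
lid br [0.4587 0.392  0.004 ]
```

Call:
apply_moves --dp '[[0.05, -0.05, 0.2], [0.04, -0.05, 0.3], [0.03, -0.03, 0.3], [0, 0, 0.1], [0, 0, 0], [0, 0, 0]]' --twist '[[0, 0, -0.014], [0, 0, -0.014], [0, 0, 0], [0, 0, 0], [0, 0, 0], [0, 0, 0]]' --jaw '[255, 255, 255, 255, 255, 255]'

```text
clock: 6.1
tcp_pos: [0.5849, 0.3277, 0.2272]
orientation: [2.234, 2.203, 0.013]
contact_force: [-1.0, -0.6, 0.3]
grip_width: 0.0094
```

```bash
python3 go.py .577 .338 .190 91
```

```text
t 6.1 p [0.5849 0.3277 0.2272] th 89.2 tilt [0.5  0.17] F [-1.  -0.6  0.3] w 0.0094 j7 1.09
1 rows
dp [[0.084, -0.07, 0.31]] 
tw [0.0042, -0.0014, -0.015]
```

Call:
apply_moves --dp '[[0.08, -0.07, 0.1], [0.02, 0, 0.1], [0, 0, 0.1], [0, 0, 0], [0, 0, 0]]' --twist '[[0.002, 0, -0.014], [0.002, 0, 0], [0, 0, 0], [0, 0, 0], [0, 0, 0]]' --jaw '[255, 255, 255, 255, 255]'

```text
clock: 6.6
tcp_pos: [0.5783, 0.3412, 0.1926]
orientation: [-2.202, -2.24, -0.014]
contact_force: [-0.2, 0.6, -0.1]
grip_width: 0.009
```

```bash
python3 go.py .577 .338 .190 91
```

```text
t 6.6 p [0.5783 0.3412 0.1926] th 90.97 tilt [0.32 0.38] F [-0.2  0.6 -0.1] w 0.009 j7 1.11
1 rows
dp [[-0.026, -0.012, 0.021]] 
tw [0.0027, -0.0031, -0.0003]
```

Call:
apply_moves --dp '[[0, 0, 0.025], [0, 0, 0], [0, 0, 0], [0, 0, 0], [0, 0, -0.1], [0, 0, -0.3], [0, 0, -0.4], [0, 0, -0.4], [0, 0, 0]]' --twist '[[0, 0, 0], [0, 0, 0], [0, 0, 0], [0, 0, 0], [0, 0, 0], [0, 0, 0], [0, 0, 0], [0, 0, 0], [0, 0, 0]]' --jaw '[255, 150, 150, 150, 150, 150, 150, 150, 150]'

```text
clock: 7.5
tcp_pos: [0.5783, 0.3396, 0.3424]
orientation: [2.204, 2.238, 0.016]
contact_force: [0.5, 1.0, 0.3]
grip_width: 0.0353
```

```bash
python3 - <<'E'
from u import *;from go import *
from bench import r
show(r.get_obs());f=grab(r,"top","t3");crop(f,230,140,490,275,3,"t3")
E
python3 go.py .43 -.21 .36 42
```

```text
t 7.5 p [0.5783 0.3396 0.3424] th 90.89 tilt [0.41 0.4 ] F [0.5 1.  0.3] w 0.0353 j7 1.08
t 7.55 p [0.5774 0.3392 0.3393] th 90.9 tilt [0.21 0.27] F [-0.6 -0.7  0.3] w 0.0355 j7 1.08
13 rows
dp [[-0.35, -0.1, -0.015], [-0.356, -0.077, -0.015], [-0.361, -0.053, -0.015], [-0.363, -0.029, -0.015], [-0.364, -0.006, -0.015], [-0.364, 0.018, -0.014], [-0.362, 0.042, -0.014], [-0.358, 0.066, -0.014], [-0.353, 0.089, -0.014], [-0.347, 0.112, -0.014], [-0.339, 0.135, -0.014], [-0.329, 0.157, -0.013], [-0.318, 0.178, -0.013]] 
tw [0.0001, -0.0002, 0.0313]
```

View pics/t3.png

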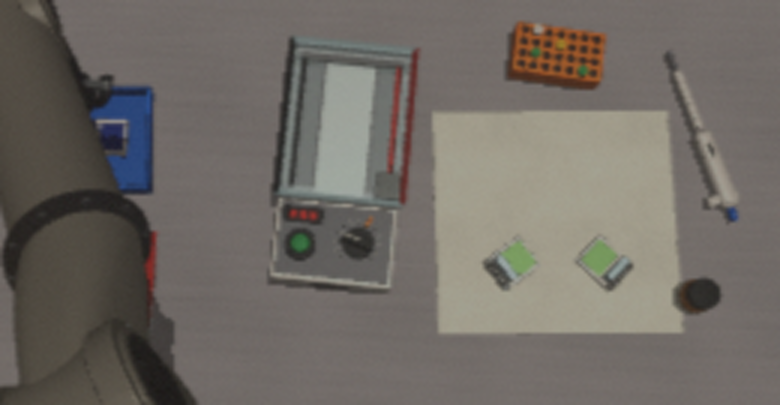

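```bash
python3 - <<'E'
from go import *
from bench import r
dp,tw=plan(r.get_obs(),.43,-.21,.34,-50.5,n=19);print(dp,tw[0])
E
```

```text
[[-0.24, -0.068, -0.002], [-0.247, -0.037, -0.002], [-0.249, -0.005, -0.001], [-0.248, 0.028, -0.001], [-0.242, 0.06, -0.001], [-0.232, 0.091, -0.001], [-0.219, 0.12, -0.001], [-0.201, 0.147, -0.001], [-0.181, 0.172, -0.001], [-0.157, 0.194, -0.001], [-0.13, 0.213, -0.001], [-0.102, 0.228, -0.001], [-0.071, 0.239, -0.001], [-0.04, 0.246, -0.0], [-0.008, 0.249, -0.0], [0.025, 0.248, -0.0], [0.057, 0.243, -0.0], [0.088, 0.233, -0.0], [0.117, 0.22, -0.0]] [-0.0001, -0.0002, 0.062]
```

Call:
apply_moves --dp '[[-0.24, -0.068, 0], [-0.247, -0.037, 0], [-0.249, -0.005, 0], [-0.248, 0.028, 0], [-0.242, 0.06, 0], [-0.232, 0.091, 0], [-0.219, 0.12, 0], [-0.201, 0.147, 0], [-0.181, 0.172, 0], [-0.157, 0.194, 0], [-0.13, 0.213, 0], [-0.102, 0.228, 0], [-0.071, 0.239, 0], [-0.04, 0.246, 0], [-0.008, 0.249, 0], [0.025, 0.248, 0], [0.057, 0.243, 0], [0.088, 0.2, 0], [0.1, 0.15, 0], [0, 0, 0]]' --twist '[[0, 0, 0.062], [0, 0, 0.062], [0, 0, 0.062], [0, 0, 0.062], [0, 0, 0.062], [0, 0, 0.062], [0, 0, 0.062], [0, 0, 0.062], [0, 0, 0.062], [0, 0, 0.062], [0, 0, 0.062], [0, 0, 0.062], [0, 0, 0.062], [0, 0, 0.062], [0, 0, 0.062], [0, 0, 0.062], [0, 0, 0.062], [0, 0, 0.062], [0, 0, 0.05], [0, 0, 0]]' --jaw '[135, 135, 135, 135, 135, 135, 135, 135, 135, 135, 135, 135, 135, 135, 135, 135, 135, 135, 135, 135]'

```text
clock: 9.55
tcp_pos: [0.3969, -0.2118, 0.3295]
orientation: [-2.786, 1.446, 0.022]
contact_force: [0.7, -0.1, -0.4]
grip_width: 0.0402
```

```bash
python3 - <<'E'
from u import *;from go import *
from bench import r
show(r.get_obs());f=grab(r,"wrist","w4");crop(f,0,0,640,400,1.25,"w4")
E
python3 go.py .43 -.21 .27 -50.5
```

```text
t 9.55 p [ 0.3969 -0.2118  0.3295] th -54.88 tilt [-0.62  0.51] F [ 0.7 -0.1 -0.4] w 0.0402 j7 -0.2
t 9.6 p [ 0.3974 -0.2106  0.3293] th -54.64 tilt [-0.65  0.56] F [ 0.2  0.3 -0.4] w 0.0402 j7 -0.2
2 rows
dp [[0.08, -0.113, 0.245], [0.083, -0.11, 0.246]] 
tw [0.0007, 0.0035, -0.0173]
```

View pics/w4.png

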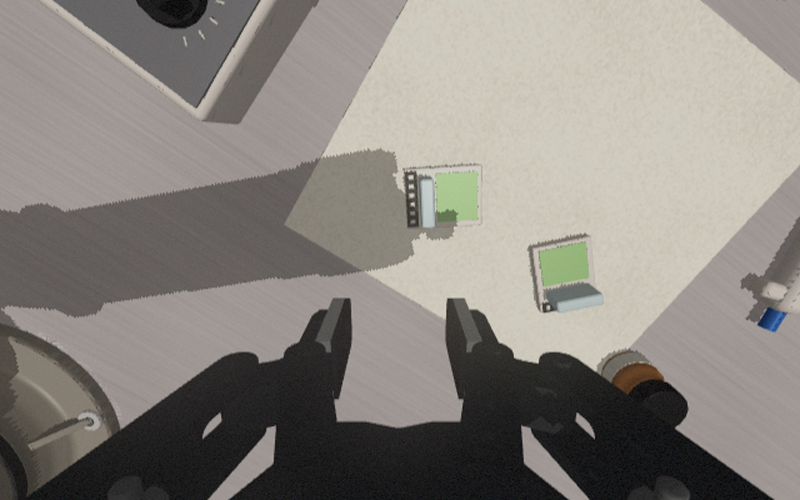

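```bash
python3 - <<'E'
from u import *
f=load("w4")
h=lambda a,b: round(float(np.degrees(np.arctan2(*(b-a)[1::-1]))),1)
def P(u,v,z): return ray(f,u/1.25,v/1.25,z)
c=[P(*q,.01) for q in [(404,167),(481,165),(482,223),(407,228)]]
print(np.mean(c,0).round(4),h(c[0],c[1]),h(c[3],c[2]),"long",h(c[0],c[3])+90,h(c[1],c[2])+90)
t=[P(*q,.035) for q in [(421,179),(433,178),(436,226),(423,227)]]
print("tab",np.mean(t,0).round(4),h(t[1],t[2])+90,h(t[0],t[3])+90)
E
```

```text
[ 0.4386 -0.2219  0.01  ] -53.3 -50.7 long -51.69999999999999 -50.099999999999994
tab [ 0.4301 -0.2114  0.035 ] -49.69999999999999 -51.400000000000006
```

Call:
apply_moves --dp '[[0.08, -0.11, 0.2], [0.07, -0.09, 0.2], [0.03, -0.03, 0.2], [0, 0, 0.1], [0, 0, 0], [0, 0, 0]]' --twist '[[0, 0.004, -0.015], [0, 0, -0.012], [0, 0, -0.01], [0, 0, 0], [0, 0, 0], [0, 0, 0]]' --jaw '[135, 135, 135, 135, 135, 135]'

```text
clock: 10.2
tcp_pos: [0.4343, -0.2055, 0.2413]
orientation: [-2.852, 1.307, 0.015]
contact_force: [-0.2, -0.1, 0.5]
grip_width: 0.0404
```

```bash
python3 go.py .430 -.211 .22 -51
```

```text
t 10.2 p [ 0.4343 -0.2055  0.2413] th -49.24 tilt [-0.4   0.48] F [-0.2 -0.1  0.5] w 0.0404 j7 0.02
1 rows
dp [[0.014, 0.057, 0.178]] 
tw [0.0, 0.0052, 0.0147]
```

Call:
apply_moves --dp '[[0.013, 0.055, 0.05], [0, 0, 0.1], [0, 0, 0.03], [0, 0, 0], [0, 0, 0]]' --twist '[[0, 0.004, 0.015], [0, 0, 0], [0, 0, 0], [0, 0, 0], [0, 0, 0]]' --jaw '[135, 135, 135, 135, 135]'

```text
clock: 10.7
tcp_pos: [0.4299, -0.2114, 0.2203]
orientation: [-2.831, 1.357, -0.003]
contact_force: [-0.2, -0.8, 0.9]
grip_width: 0.0402
```

```bash
python3 go.py .430 -.211 .187 -51;python3 - <<'E'
from u import *;from go import *
from bench import r
f=grab(r,"wrist","w5");crop(f,0,0,640,400,1.25,"w5")
E
```

```text
t 10.7 p [ 0.4299 -0.2114  0.2203] th -51.22 tilt [0.15 0.06] F [-0.2 -0.8  0.9] w 0.0402 j7 0.05
1 rows
dp [[-0.002, -0.002, 0.277]] 
tw [-0.0013, -0.0004, -0.0019]
```

View pics/w5.png

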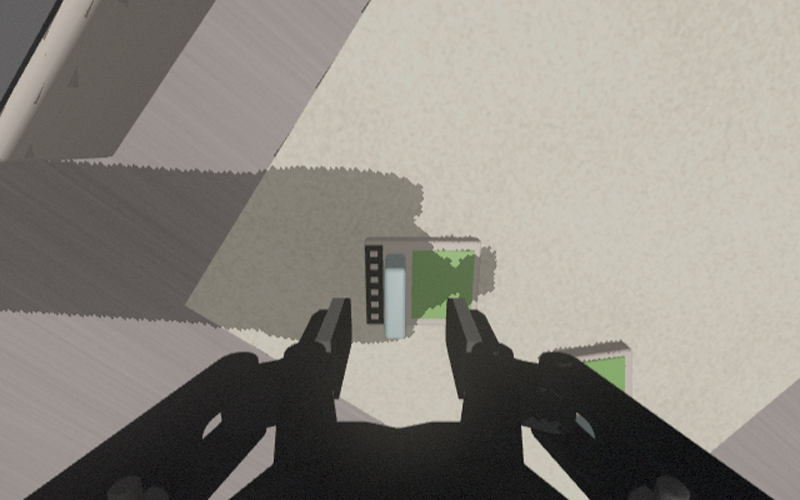

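Call:
apply_moves --dp '[[0, 0, 0.1], [0, 0, 0.1], [0, 0, 0.075], [0, 0, 0], [0, 0, 0], [0, 0, 0], [0, 0, 0], [0, 0, 0], [0, 0, 0]]' --twist '[[0, 0, 0], [0, 0, 0], [0, 0, 0], [0, 0, 0], [0, 0, 0], [0, 0, 0], [0, 0, 0], [0, 0, 0], [0, 0, 0]]' --jaw '[135, 135, 135, 135, 255, 255, 255, 255, 255]'

```text
clock: 11.65
tcp_pos: [0.4303, -0.2114, 0.1846]
orientation: [-2.831, 1.357, -0.004]
contact_force: [0.4, -0.6, -0.5]
grip_width: 0.0092
```

```bash
python3 - <<'E'
from go import *
from bench import r
o=r.get_obs();show(o)
o["tcp_pos"]=np.array([.43,-.211,.33])
dp,tw=plan(o,.575,.02,.33,-93.2);print(len(dp),dp,tw[0])
E
```

```text
t 11.65 p [ 0.4303 -0.2114  0.1846] th -51.21 tilt [0.18 0.05] F [ 0.4 -0.6 -0.5] w 0.0092 j7 0.11
7 [[-0.106, -0.307, 0.001], [-0.138, -0.294, 0.001], [-0.168, -0.278, 0.001], [-0.196, -0.259, 0.0], [-0.222, -0.237, 0.0], [-0.245, -0.213, 0.0], [-0.266, -0.186, 0.0]] [-0.0002, -0.0, 0.05]
```

Call:
apply_moves --dp '[[0, 0, -0.15], [0, 0, -0.35], [0, 0, -0.35], [0, 0, -0.35], [-0.1, -0.3, 0], [-0.13, -0.29, 0], [-0.17, -0.28, 0], [-0.19, -0.26, 0], [-0.21, -0.22, 0], [-0.23, -0.2, 0], [-0.1, -0.1, 0], [0, 0, 0], [0, 0, 0]]' --twist '[[0, 0, 0], [0, 0, 0], [0, 0, 0], [0, 0, 0], [0, 0, 0.05], [0, 0, 0.05], [0, 0, 0.05], [0, 0, 0.05], [0, 0, 0.05], [0, 0, 0.05], [0, 0, 0.04], [0, 0, 0], [0, 0, 0]]' --jaw '[255, 255, 255, 255, 255, 255, 255, 255, 255, 255, 255, 255, 255]'

```text
clock: 12.95
tcp_pos: [0.5693, -0.0007, 0.3371]
orientation: [-2.144, 2.284, -0.001]
contact_force: [0.2, 0.4, -0.6]
grip_width: 0.009
```

```bash
python3 go.py .5649 .0212 .30 -93.2;python3 - <<'E'
from u import *;from go import *
from bench import r
f=grab(r,"wrist","w6");crop(f,0,0,640,400,1.25,"w6")
E
```

```text
t 12.95 p [ 0.5693 -0.0007  0.3371] th -93.63 tilt [0.41 0.32] F [ 0.2  0.4 -0.6] w 0.009 j7 -1.12
1 rows
dp [[-0.178, 0.05, 0.31]] 
tw [-0.0032, 0.0028, -0.0036]
```

View pics/w6.png

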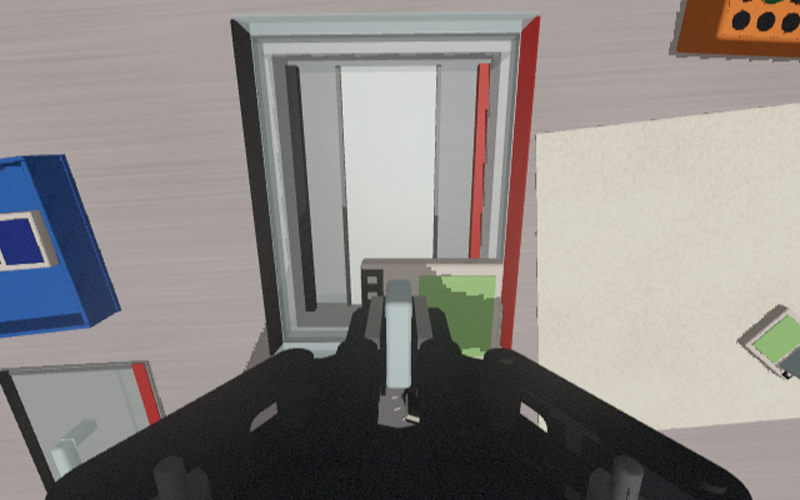

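```bash
python3 - <<'E'
from u import *
f=load("w6")
for u,v in [(338,66),(440,66),(348,215),(438,215),(351,305)]: print(ray(f,u/1.25,v/1.25,.028).round(4))
for u,v in [(231,18),(541,15)]: print("rim",ray(f,u/1.25,v/1.25,.080).round(4))
from bench import r
print(r.get_obs()["joints"].round(2))
E
```

```text
[0.6954 0.0338 0.028 ]
[ 0.6909 -0.0364  0.028 ]
[0.5911 0.0374 0.028 ]
[ 0.5869 -0.0316  0.028 ]
[0.5159 0.0425 0.028 ]
rim [0.7128 0.0819 0.08  ]
rim [ 0.7033 -0.086   0.08  ]
[-0.87  0.61  1.08  1.93 -0.66  1.   -1.12]
```

Call:
apply_moves --dp '[[-0.1, 0.025, 0.1], [-0.06, 0.02, 0.2], [-0.02, 0, 0.2], [0, 0, 0.1], [0, 0, 0], [0, 0, 0]]' --twist '[[-0.002, 0.002, -0.004], [0, 0, 0], [0, 0, 0], [0, 0, 0], [0, 0, 0], [0, 0, 0]]' --jaw '[255, 255, 255, 255, 255, 255]'

```text
clock: 13.6
tcp_pos: [0.5614, 0.0185, 0.262]
orientation: [-2.153, 2.282, 0.004]
contact_force: [1.0, 0.2, 0.1]
grip_width: 0.009
```

```bash
python3 go.py .5649 .0202 .235 -93.2
```

```text
t 13.6 p [0.5614 0.0185 0.262 ] th -93.33 tilt [0.05 0.26] F [1.  0.2 0.1] w 0.009 j7 -1.07
1 rows
dp [[-0.014, -0.028, 0.225]] 
tw [-0.0003, 0.0022, -0.0011]
```

Call:
apply_moves --dp '[[-0.014, -0.028, 0.1], [0, 0, 0.1], [0, 0, 0.1], [0, 0, 0], [0, 0, 0]]' --twist '[[0, 0.002, 0], [0, 0, 0], [0, 0, 0], [0, 0, 0], [0, 0, 0]]' --jaw '[255, 255, 255, 255, 255]'

```text
clock: 14.1
tcp_pos: [0.566, 0.0195, 0.2246]
orientation: [-2.153, 2.284, -0.004]
contact_force: [1.0, -0.4, -1.0]
grip_width: 0.0092
```

```bash
python3 go.py .5649 .0202 .211 -93.2;python3 - <<'E'
from u import *;from go import *
from bench import r
f=grab(r,"wrist","w7");crop(f,0,0,640,400,1.25,"w7")
E
```

```text
t 14.1 p [0.566  0.0195 0.2246] th -93.36 tilt [0.21 0.02] F [ 1.  -0.4 -1. ] w 0.0092 j7 -1.03
1 rows
dp [[-0.005, 0.01, 0.113]] 
tw [-0.0017, 0.0002, -0.0013]
```

View pics/w7.png

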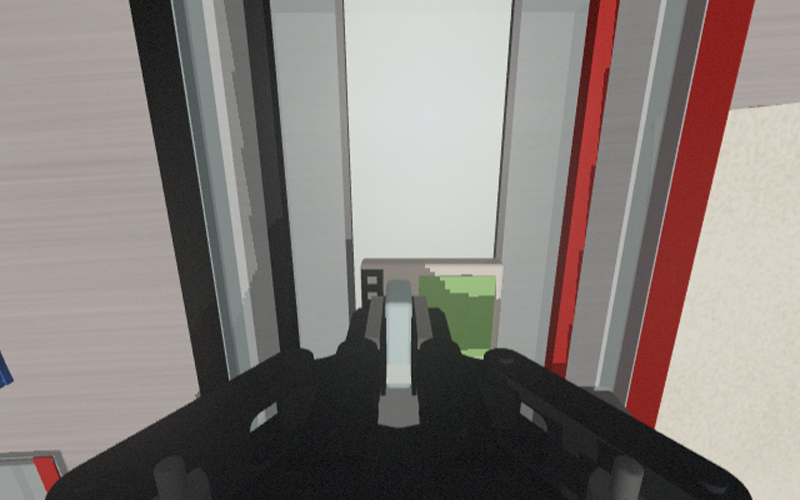

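```bash
python3 - <<'E'
from u import *
f=load("w7")
v=np.array([.0558,.9984])
for n,u,vv,z in [("deckL",352,255,.028),("deckR",497,255,.028),("casL",361,262,.0496),("casR",503,262,.0496)]:
    p=ray(f,u/1.25,vv/1.25,z); print(n,p.round(4),"v",round(float((p[:2]-[.604,.005])@v),4))
E
```

```text
deckL [0.5885 0.0391 0.028 ] v 0.0331
deckR [ 0.5846 -0.0292  0.028 ] v -0.0352
casL [0.5919 0.0324 0.0496] v 0.0267
casR [ 0.5885 -0.026   0.0496] v -0.0318
```

Call:
apply_moves --dp '[[-0.02, 0.01, 0.05], [0, 0, 0.05], [0, 0, 0.015], [0, 0, 0], [0, 0, 0]]' --twist '[[-0.001, 0, 0], [0, 0, 0], [0, 0, 0], [0, 0, 0], [0, 0, 0]]' --jaw '[255, 255, 255, 255, 255]'

```text
clock: 14.65
tcp_pos: [0.5651, 0.0224, 0.2102]
orientation: [-2.154, 2.283, -0.002]
contact_force: [-0.1, 1.3, -0.8]
grip_width: 0.009
```

```bash
python3 go.py .5649 .021 .211 -93.2
```

```text
t 14.65 p [0.5651 0.0224 0.2102] th -93.34 tilt [0.14 0.05] F [-0.1  1.3 -0.8] w 0.009 j7 -1.02
1 rows
dp [[0.011, 0.001, -0.006]] 
tw [-0.0011, 0.0004, -0.0011]
```

Release, rise, and look.

Call:
apply_moves --dp '[[0, 0, 0], [0, 0, 0], [0, 0, 0], [0, 0, -0.08], [0, 0, -0.2], [0, 0, -0.4], [0, 0, -0.3], [0, 0, 0]]' --twist '[[0, 0, 0], [0, 0, 0], [0, 0, 0], [0, 0, 0], [0, 0, 0], [0, 0, 0], [0, 0, 0], [0, 0, 0]]' --jaw '[150, 150, 150, 150, 150, 150, 150, 150]'

```text
clock: 15.45
tcp_pos: [0.5649, 0.0211, 0.3344]
orientation: [-2.153, 2.287, -0.002]
contact_force: [0.7, -0.1, -0.6]
grip_width: 0.0351
```

```bash
python3 - <<'E'
from u import *;from go import *
from bench import r
show(r.get_obs());f=grab(r,"wrist","w8");crop(f,0,0,640,400,1.25,"w8")
o=r.get_obs();print(o["joints"].round(2));dp,tw=plan(o,.44,-.345,.34,48.5,n=19);print(dp,tw[0])
E
```

```text
t 15.45 p [0.5649 0.0211 0.3344] th -93.46 tilt [ 0.1  -0.02] F [ 0.7 -0.1 -0.6] w 0.0351 j7 -1.16
[-0.92  0.62  1.08  1.94 -0.66  0.99 -1.16]
[[0.164, 0.045, -0.003], [0.156, 0.066, -0.003], [0.147, 0.085, -0.003], [0.134, 0.104, -0.003], [0.12, 0.12, -0.003], [0.103, 0.135, -0.003], [0.085, 0.147, -0.003], [0.065, 0.157, -0.003], [0.044, 0.164, -0.003], [0.022, 0.168, -0.003], [-0.0, 0.17, -0.003], [-0.022, 0.168, -0.003], [-0.044, 0.164, -0.003], [-0.065, 0.157, -0.003], [-0.085, 0.147, -0.003], [-0.103, 0.135, -0.003], [-0.12, 0.12, -0.003], [-0.134, 0.104, -0.003], [-0.147, 0.085, -0.003]] [0.0, 0.0, -0.0623]
```

View pics/w8.png

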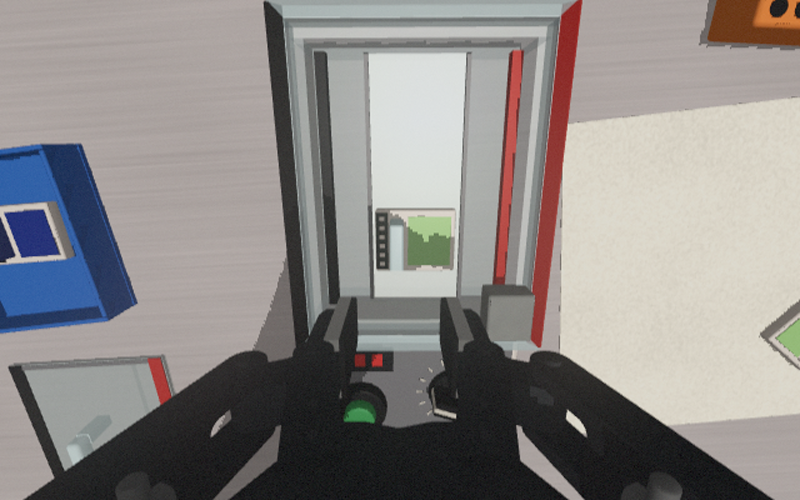

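Call:
apply_moves --dp '[[0.164, 0.045, 0], [0.156, 0.066, 0], [0.147, 0.085, 0], [0.134, 0.104, 0], [0.12, 0.12, 0], [0.103, 0.135, 0], [0.085, 0.147, 0], [0.065, 0.157, 0], [0.044, 0.164, 0], [0.022, 0.168, 0], [0, 0.17, 0], [-0.022, 0.168, 0], [-0.044, 0.164, 0], [-0.065, 0.157, 0], [-0.085, 0.147, 0], [-0.103, 0.135, 0], [-0.12, 0.12, 0], [-0.1, 0.08, 0], [-0.08, 0.04, 0], [0, 0, 0]]' --twist '[[0, 0, -0.062], [0, 0, -0.062], [0, 0, -0.062], [0, 0, -0.062], [0, 0, -0.062], [0, 0, -0.062], [0, 0, -0.062], [0, 0, -0.062], [0, 0, -0.062], [0, 0, -0.062], [0, 0, -0.062], [0, 0, -0.062], [0, 0, -0.062], [0, 0, -0.062], [0, 0, -0.062], [0, 0, -0.062], [0, 0, -0.062], [0, 0, -0.062], [0, 0, -0.04], [0, 0, 0]]' --jaw '[135, 135, 135, 135, 135, 135, 135, 135, 135, 135, 135, 135, 135, 135, 135, 135, 135, 135, 135, 135]'

```text
clock: 17.5
tcp_pos: [0.4464, -0.3449, 0.3212]
orientation: [-2.817, -1.351, 0.031]
contact_force: [0.4, -0.0, 0.1]
grip_width: 0.0401
```

```bash
python3 - <<'E'
from u import *;from go import *
from bench import r
show(r.get_obs());f=grab(r,"wrist","w9");crop(f,0,0,640,400,1.25,"w9")
o=r.get_obs();print(o["joints"].round(2))
E
```

```text
t 17.5 p [ 0.4464 -0.3449  0.3212] th 51.24 tilt [-1.46  0.4 ] F [ 0.4 -0.   0.1] w 0.0401 j7 1.65
[ 0.19  0.42  0.45  1.92 -0.22  0.87  1.65]
```

View pics/w9.png

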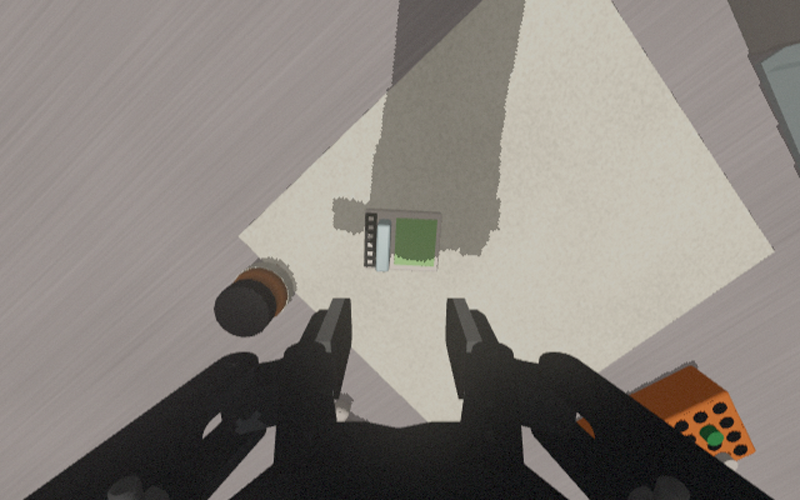

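```bash
python3 - <<'E'
from u import *
f=load("w9")
h=lambda a,b: round(float(np.degrees(np.arctan2(*(b-a)[1::-1]))),1)
def P(u,v,z): return ray(f,u/1.25,v/1.25,z)
c=[P(*q,.01) for q in [(366,210),(440,211),(439,268),(364,268)]]
print(np.mean(c,0).round(4),h(c[0],c[1]),h(c[3],c[2]),"long",h(c[0],c[3])+90,h(c[1],c[2])+90)
t=[P(*q,.035) for q in [(377,223),(389,224),(389,271),(376,271)]]
print("tab",np.mean(t,0).round(4),h(t[1],t[2])+90,h(t[0],t[3])+90)
E
python3 go.py .4348 -.3520 .24 49.5
```

```text
[ 0.4434 -0.3433  0.01  ] 50.6 51.5 long 48.0 52.0
tab [ 0.4344 -0.3541  0.035 ] 50.9 49.2
t 17.55 p [ 0.4467 -0.344   0.3211] th 51.16 tilt [-1.47  0.44] F [-0.1  0.4 -0.7] w 0.0402 j7 1.65
2 rows
dp [[-0.054, -0.01, 0.339], [-0.056, -0.013, 0.338]] 
tw [-0.0059, 0.0025, 0.0069]
```

Call:
apply_moves --dp '[[-0.06, -0.01, 0.15], [-0.04, -0.01, 0.2], [-0.03, 0, 0.2], [0, 0, 0.1], [0, 0, 0], [0, 0, 0]]' --twist '[[-0.006, 0.002, 0.006], [-0.006, 0.002, 0.005], [0, 0, 0], [0, 0, 0], [0, 0, 0], [0, 0, 0]]' --jaw '[135, 135, 135, 135, 135, 135]'

```text
clock: 18.15
tcp_pos: [0.4365, -0.3493, 0.2401]
orientation: [-2.853, -1.312, -0.001]
contact_force: [-0.2, -0.3, -0.3]
grip_width: 0.0396
```

```bash
python3 go.py .4344 -.354 .215 50
```

```text
t 18.15 p [ 0.4365 -0.3493  0.2401] th 49.41 tilt [-0.01  0.07] F [-0.2 -0.3 -0.3] w 0.0396 j7 1.71
1 rows
dp [[-0.041, 0.012, 0.209]] 
tw [-0.0005, -0.0004, -0.0049]
```

Call:
apply_moves --dp '[[-0.04, 0.012, 0.05], [0, 0, 0.1], [0, 0, 0.05], [0, 0, 0], [0, 0, 0]]' --twist '[[0, 0, -0.005], [0, 0, 0], [0, 0, 0], [0, 0, 0], [0, 0, 0]]' --jaw '[135, 135, 135, 135, 135]'

```text
clock: 18.65
tcp_pos: [0.436, -0.3542, 0.2164]
orientation: [2.845, 1.329, 0.005]
contact_force: [0.2, -0.0, -0.4]
grip_width: 0.0401
```

```bash
python3 go.py .4344 -.354 .187 50;python3 - <<'E'
from u import *;from go import *
from bench import r
f=grab(r,"wrist","w10");crop(f,0,0,640,400,1.25,"w10")
E
```

```text
t 18.65 p [ 0.436  -0.3542  0.2164] th 50.08 tilt [ 0.2  -0.02] F [ 0.2 -0.  -0.4] w 0.0401 j7 1.75
1 rows
dp [[-0.007, -0.012, 0.245]] 
tw [0.0014, -0.0009, 0.0007]
```

View pics/w10.png

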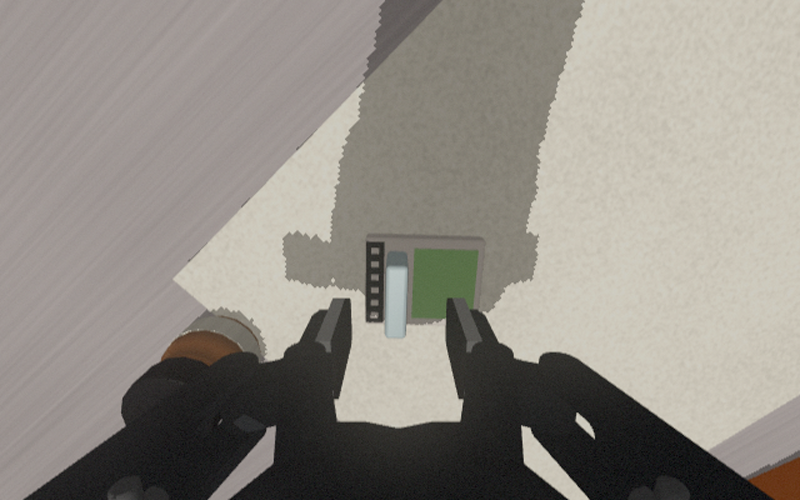

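Tab centred between the pads, jar clear. Descend and grip.

Call:
apply_moves --dp '[[-0.007, -0.012, 0.1], [0, 0, 0.1], [0, 0, 0.045], [0, 0, 0], [0, 0, 0], [0, 0, 0], [0, 0, 0], [0, 0, 0], [0, 0, 0]]' --twist '[[0, 0, 0], [0, 0, 0], [0, 0, 0], [0, 0, 0], [0, 0, 0], [0, 0, 0], [0, 0, 0], [0, 0, 0], [0, 0, 0]]' --jaw '[135, 135, 135, 135, 255, 255, 255, 255, 255]'

```text
clock: 19.6
tcp_pos: [0.4344, -0.3541, 0.1849]
orientation: [2.844, 1.328, 0.005]
contact_force: [0.2, -0.1, -0.9]
grip_width: 0.0091
```

```bash
python3 - <<'E'
from go import *
from bench import r
o=r.get_obs();show(o);print(o["joints"].round(2))
o["tcp_pos"]=np.array([.4344,-.354,.33])
dp,tw=plan(o,.63,.014,.33,-93.2,n=19);print(len(dp),dp,tw[0])
E
```

```text
t 19.6 p [ 0.4344 -0.3541  0.1849] th 50.07 tilt [ 0.24 -0.05] F [ 0.2 -0.1 -0.9] w 0.0091 j7 1.77
[ 0.31  0.62  0.34  2.   -0.36  0.58  1.77]
19 [[0.179, -0.038, 0.0], [0.172, -0.061, 0.0], [0.163, -0.083, 0.0], [0.151, -0.104, 0.0], [0.136, -0.123, 0.0], [0.118, -0.139, -0.0], [0.099, -0.154, -0.0], [0.078, -0.165, -0.0], [0.056, -0.174, -0.0], [0.032, -0.18, -0.0], [0.008, -0.183, -0.0], [-0.016, -0.182, -0.0], [-0.039, -0.179, -0.0], [-0.062, -0.172, -0.0], [-0.084, -0.162, -0.0], [-0.105, -0.15, -0.0], [-0.124, -0.135, -0.0], [-0.14, -0.117, -0.0], [-0.154, -0.098, -0.0]] [-0.0, -0.0001, 0.0628]
```

Call:
apply_moves --dp '[[0, 0, -0.15], [0, 0, -0.35], [0, 0, -0.35], [0, 0, -0.35], [0, 0, 0]]' --twist '[[0, 0, 0], [0, 0, 0], [0, 0, 0], [0, 0, 0], [0, 0, 0]]' --jaw '[255, 255, 255, 255, 255]'

```text
clock: 20.1
tcp_pos: [0.4335, -0.3538, 0.333]
orientation: [-2.846, -1.329, -0.002]
contact_force: [0.7, -0.2, -0.3]
grip_width: 0.0093
```

Call:
apply_moves --dp '[[0.179, -0.038, 0], [0.172, -0.061, 0], [0.163, -0.083, 0], [0.151, -0.104, 0], [0.136, -0.123, 0], [0.118, -0.139, 0], [0.099, -0.154, 0], [0.078, -0.165, 0], [0.056, -0.174, 0], [0.032, -0.18, 0], [0.008, -0.183, 0], [-0.016, -0.182, 0], [-0.039, -0.179, 0], [-0.062, -0.172, 0], [-0.084, -0.162, 0], [-0.105, -0.15, 0], [-0.124, -0.135, 0], [-0.12, -0.1, 0], [-0.1, -0.06, 0], [0, 0, 0]]' --twist '[[0, 0, 0.063], [0, 0, 0.063], [0, 0, 0.063], [0, 0, 0.063], [0, 0, 0.063], [0, 0, 0.063], [0, 0, 0.063], [0, 0, 0.063], [0, 0, 0.063], [0, 0, 0.063], [0, 0, 0.063], [0, 0, 0.063], [0, 0, 0.063], [0, 0, 0.063], [0, 0, 0.063], [0, 0, 0.063], [0, 0, 0.063], [0, 0, 0.055], [0, 0, 0.03], [0, 0, 0]]' --jaw '[255, 255, 255, 255, 255, 255, 255, 255, 255, 255, 255, 255, 255, 255, 255, 255, 255, 255, 255, 255]'

```text
clock: 22.1
tcp_pos: [0.6439, 0.0126, 0.3206]
orientation: [2.128, -2.302, -0.01]
contact_force: [1.2, -0.2, -1.0]
grip_width: 0.0092
```

```bash
python3 go.py .6427 .0159 .26 -93.2; python3 - <<'E'
from u import *
from bench import r
f=grab(r,"wrist","w11");crop(f,0,0,640,400,1.25,"w11");print(r.get_obs()["joints"].round(2))
E
```

```text
t 22.1 p [0.6439 0.0126 0.3206] th -94.48 tilt [-0.54  0.  ] F [ 1.2 -0.2 -1. ] w 0.0092 j7 -1.15
2 rows
dp [[-0.014, 0.004, 0.253], [-0.014, 0.005, 0.253]] 
tw [0.0023, -0.0001, -0.0054]
[-0.77  0.75  1.02  1.75 -0.72  1.07 -1.15]
```

View pics/w11.png

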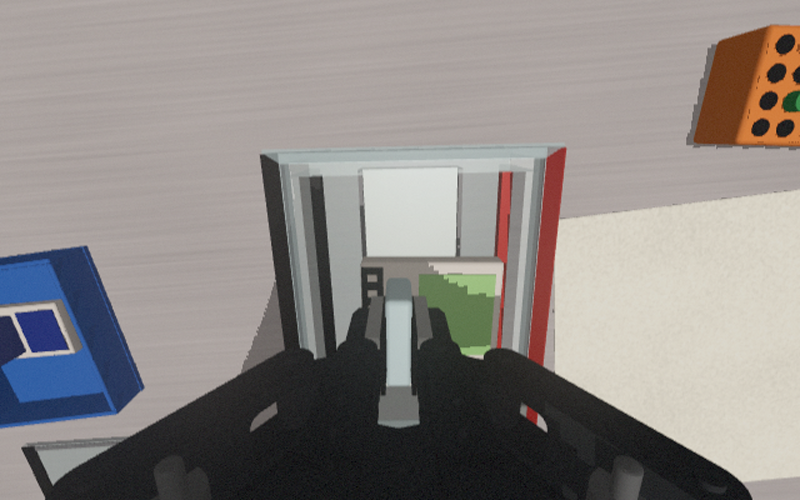

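Call:
apply_moves --dp '[[-0.025, 0.008, 0.1], [-0.01, 0, 0.2], [0, 0, 0.2], [0, 0, 0.12], [0, 0, 0], [0, 0, 0]]' --twist '[[0.002, 0, -0.006], [0.002, 0, -0.005], [0, 0, 0], [0, 0, 0], [0, 0, 0], [0, 0, 0]]' --jaw '[255, 255, 255, 255, 255, 255]'

```text
clock: 22.75
tcp_pos: [0.6387, 0.0101, 0.2416]
orientation: [2.16, -2.277, -0.001]
contact_force: [0.2, -0.9, -1.1]
grip_width: 0.0091
```

```bash
python3 go.py .6427 .0159 .224 -93.2
```

```text
t 22.75 p [0.6387 0.0101 0.2416] th -93.0 tilt [-0.15 -0.09] F [ 0.2 -0.9 -1.1] w 0.0091 j7 -1.06
1 rows
dp [[-0.05, -0.031, 0.147]] 
tw [0.0012, -0.0008, 0.0016]
```

Call:
apply_moves --dp '[[-0.05, -0.03, 0.05], [0, 0, 0.08], [0, 0, 0], [0, 0, 0]]' --twist '[[0.001, 0, 0.002], [0, 0, 0], [0, 0, 0], [0, 0, 0]]' --jaw '[255, 255, 255, 255]'

```text
clock: 23.15
tcp_pos: [0.6439, 0.016, 0.2271]
orientation: [-2.157, 2.282, -0.005]
contact_force: [0.7, 0.0, -0.6]
grip_width: 0.0092
```

```bash
python3 go.py .6427 .0159 .211 -93.2; python3 - <<'E'
from u import *
from bench import r
f=grab(r,"wrist","w12");crop(f,0,0,640,400,1.25,"w12")
E
```

```text
t 23.15 p [0.6439 0.016  0.2271] th -93.23 tilt [ 0.21 -0.07] F [ 0.7  0.  -0.6] w 0.0092 j7 -1.06
1 rows
dp [[0.001, 0.01, 0.134]] 
tw [-0.0018, -0.0005, -0.0003]
```

View pics/w12.png

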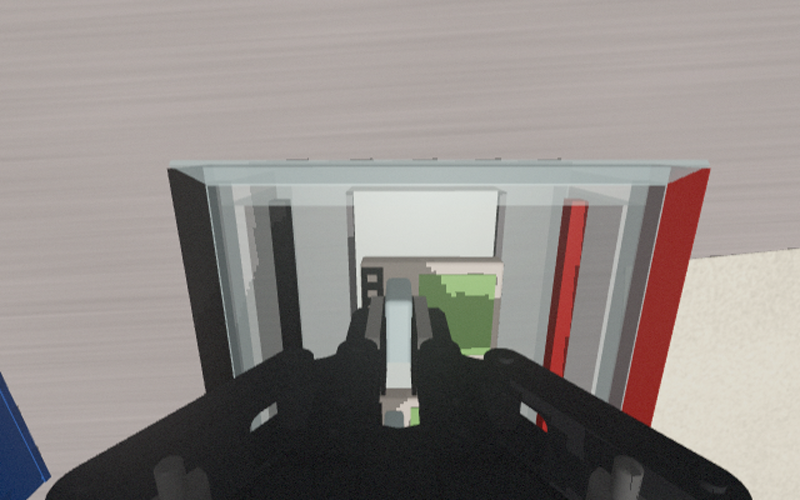

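Call:
apply_moves --dp '[[-0.015, 0.008, 0.05], [0, 0, 0.05], [0, 0, 0.035], [0, 0, 0], [0, 0, 0]]' --twist '[[-0.001, 0, 0], [0, 0, 0], [0, 0, 0], [0, 0, 0], [0, 0, 0]]' --jaw '[255, 255, 255, 255, 255]'

```text
clock: 23.7
tcp_pos: [0.6434, 0.0179, 0.2105]
orientation: [-2.157, 2.282, -0.004]
contact_force: [-1.3, -0.1, 3.0]
grip_width: 0.009
```

```bash
python3 go.py .6427 .0172 .211 -93.2
```

```text
t 23.7 p [0.6434 0.0179 0.2105] th -93.23 tilt [ 0.17 -0.05] F [-1.3 -0.1  3. ] w 0.009 j7 -1.05
1 rows
dp [[0.006, 0.005, -0.005]] 
tw [-0.0015, -0.0003, -0.0002]
```

Call:
apply_moves --dp '[[0, 0, 0], [0, 0, 0], [0, 0, 0], [0, 0, -0.08], [0, 0, -0.2], [0, 0, -0.4], [0, 0, -0.4], [0, -0.3, 0], [0, -0.3, 0], [0, 0, 0]]' --twist '[[0, 0, 0], [0, 0, 0], [0, 0, 0], [0, 0, 0], [0, 0, 0], [0, 0, 0], [0, 0, 0], [0, 0, 0], [0, 0, 0], [0, 0, 0]]' --jaw '[150, 150, 150, 150, 150, 150, 150, 150, 150, 150]'

```text
clock: 24.7
tcp_pos: [0.7159, 0.0139, 0.35]
orientation: [-2.156, 2.282, -0.006]
contact_force: [-0.6, -0.1, -0.5]
grip_width: 0.0349
```

```bash
python3 - <<'E'
from u import *
from go import *
from bench import r
show(r.get_obs())
f=grab(r,"wrist","w13");crop(f,0,0,640,400,1.25,"w13")
f=grab(r,"top","t13");crop(f,230,140,490,275,3,"t13")
E
```

```text
t 24.7 p [0.7159 0.0139 0.35  ] th -93.24 tilt [ 0.24 -0.09] F [-0.6 -0.1 -0.5] w 0.0349 j7 -1.19
```

View pics/w13.png

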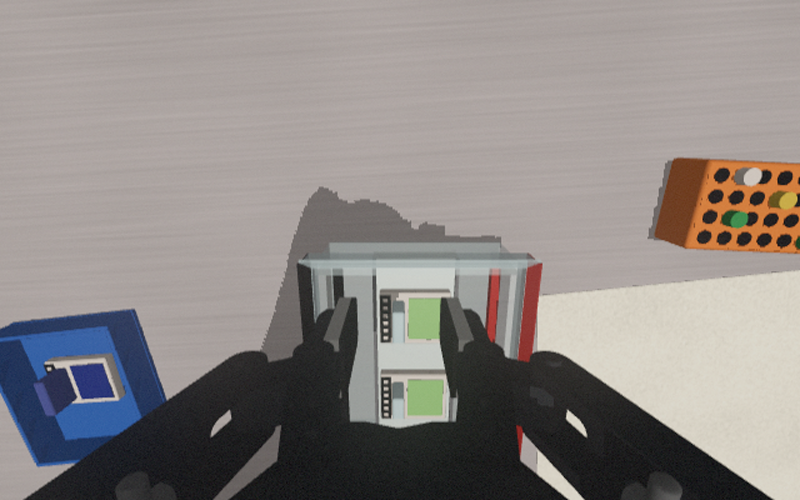

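View pics/t13.png

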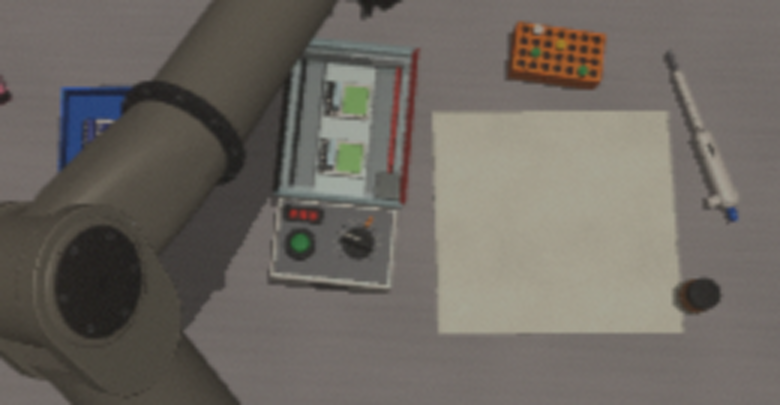

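```bash
python3 - <<'E'
from go import *
from bench import r
o=r.get_obs();print(o["joints"].round(2))
dp,tw=plan(o,.40,.30,.37,80,n=22);print([[round(a,2) for a in d] for d in dp],tw[0])
E
```

```text
[-0.69  0.81  1.    1.55 -0.71  1.18 -1.19]
[[-0.1, 0.12, -0.01], [-0.12, 0.11, -0.01], [-0.13, 0.09, -0.01], [-0.14, 0.07, -0.01], [-0.15, 0.05, -0.01], [-0.16, 0.03, -0.01], [-0.16, 0.01, -0.01], [-0.16, -0.01, -0.01], [-0.16, -0.03, -0.01], [-0.15, -0.06, -0.01], [-0.14, -0.07, -0.01], [-0.13, -0.09, -0.01], [-0.12, -0.11, -0.01], [-0.1, -0.13, -0.01], [-0.08, -0.14, -0.01], [-0.06, -0.15, -0.01], [-0.04, -0.15, -0.01], [-0.02, -0.16, -0.01], [0.0, -0.16, -0.01], [0.03, -0.16, -0.01], [0.05, -0.15, -0.01], [0.07, -0.15, -0.01]] [0.0, -0.0, -0.0657]
```

Call:
apply_moves --dp '[[-0.1, 0.12, -0.01], [-0.12, 0.11, -0.01], [-0.13, 0.09, -0.01], [-0.14, 0.07, -0.01], [-0.15, 0.05, -0.01], [-0.16, 0.03, -0.01], [-0.16, 0.01, -0.01], [-0.16, -0.01, -0.01], [-0.16, -0.03, -0.01], [-0.15, -0.06, -0.01], [-0.14, -0.07, -0.01], [-0.13, -0.09, -0.01], [-0.12, -0.11, -0.01], [-0.1, -0.13, -0.01], [-0.08, -0.14, -0.01], [-0.06, -0.15, -0.01], [-0.04, -0.15, -0.01], [-0.02, -0.14, -0.01], [0.0, -0.1, -0.01], [0.0, 0.0, 0.0]]' --twist '[[0, 0, -0.066], [0, 0, -0.066], [0, 0, -0.066], [0, 0, -0.066], [0, 0, -0.066], [0, 0, -0.066], [0, 0, -0.066], [0, 0, -0.066], [0, 0, -0.066], [0, 0, -0.066], [0, 0, -0.066], [0, 0, -0.066], [0, 0, -0.066], [0, 0, -0.066], [0, 0, -0.066], [0, 0, -0.066], [0, 0, -0.066], [0, 0, -0.066], [0, 0, -0.066], [0, 0, -0.04]]' --jaw '[135, 135, 135, 135, 135, 135, 135, 135, 135, 135, 135, 135, 135, 135, 135, 135, 135, 135, 135, 135]'

```text
clock: 26.8
tcp_pos: [0.4025, 0.2373, 0.3686]
orientation: [-2.591, -1.76, 0.051]
contact_force: [-0.2, -0.5, 0.3]
grip_width: 0.0402
```

```bash
python3 - <<'E'
from u import *
from go import *
from bench import r
o=r.get_obs();show(o);print(o["joints"].round(2))
f=grab(r,"wrist","w14");crop(f,0,0,640,400,1.25,"w14")
E
```

```text
t 26.8 p [0.4025 0.2373 0.3686] th 68.39 tilt [-1.85 -0.6 ] F [-0.2 -0.5  0.3] w 0.0402 j7 0.65
[-1.05  0.19  0.44  2.09 -0.11  0.92  0.65]
```

View pics/w14.png

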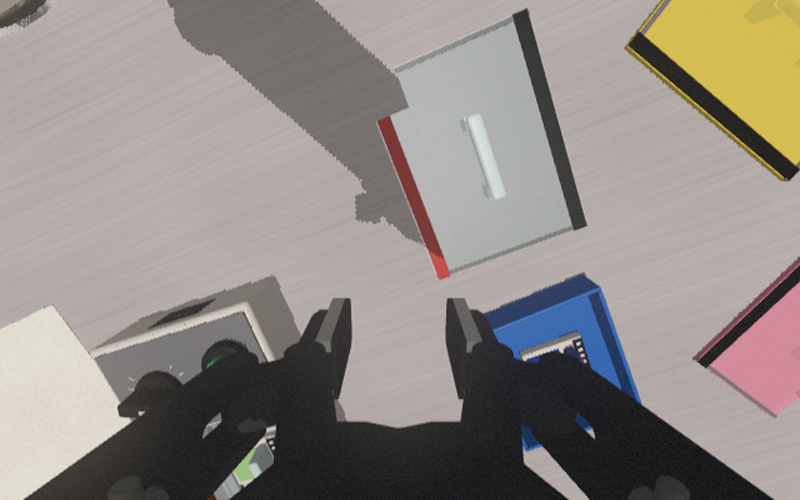

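```bash
python3 - <<'E'
from u import *
f=load("w14")
h=lambda a,b: round(float(np.degrees(np.arctan2(*(b-a)[1::-1]))),1)
def P(u,v,z): return ray(f,u/1.25,v/1.25,z)
a,b,c=P(526,10,.005),P(586,227,.005),P(441,279,.005)
print(a.round(4),b.round(4),c.round(4),"ctr",((a+c)/2).round(4),"yaw",h(a,b),h(c,b)-90,np.linalg.norm(b-a),np.linalg.norm(c-b))
t=[P(*q,.043) for q in [(467,114),(481,112),(506,197),(493,201)]];print("handle",np.mean(t,0).round(4),h(t[0],t[3]),h(t[1],t[2]))
E
python3 go.py .36 .32 .30 90.5
```

```text
[0.2691 0.3906 0.005 ] [0.4587 0.3913 0.005 ] [0.4584 0.2504 0.005 ] ctr [0.3637 0.3205 0.005 ] yaw 0.2 -0.09999999999999432 0.1895914436719626 0.14092451084676216
handle [0.3628 0.3193 0.043 ] -1.6 -1.3
t 26.85 p [0.4029 0.2368 0.3686] th 68.52 tilt [-1.85 -0.61] F [-1.1 -0.4 -0.6] w 0.0402 j7 0.65
3 rows
dp [[0.176, -0.191, 0.192], [0.198, -0.169, 0.191], [0.216, -0.144, 0.191]] 
tw [-0.0048, 0.0026, -0.0611]
```

Call:
apply_moves --dp '[[0.16, -0.17, 0.1], [0.18, -0.15, 0.2], [0.2, -0.12, 0.2], [0.05, -0.03, 0.1], [0, 0, 0], [0, 0, 0]]' --twist '[[-0.005, 0.003, -0.06], [-0.005, 0.003, -0.06], [-0.004, 0.002, -0.05], [0, 0, 0], [0, 0, 0], [0, 0, 0]]' --jaw '[135, 135, 135, 135, 135, 135]' --grip_force 80

```text
clock: 27.45
tcp_pos: [0.3601, 0.3154, 0.295]
orientation: [2.243, 2.197, -0.002]
contact_force: [0.5, -0.1, 0.4]
grip_width: 0.0403
```

```bash
python3 go.py .363 .3195 .25 89.7
```

```text
t 27.45 p [0.3601 0.3154 0.295 ] th 88.82 tilt [ 0.02 -0.13] F [ 0.5 -0.1  0.4] w 0.0403 j7 0.84
2 rows
dp [[0.018, 0.012, 0.187], [0.017, 0.012, 0.187]] 
tw [0.0001, 0.0005, -0.0037]
```

Call:
apply_moves --dp '[[0.03, 0.022, 0.1], [0, 0, 0.15], [0, 0, 0.1], [0, 0, 0], [0, 0, 0]]' --twist '[[0, 0, -0.007], [0, 0, 0], [0, 0, 0], [0, 0, 0], [0, 0, 0]]' --jaw '[135, 135, 135, 135, 135]'

```text
clock: 27.95
tcp_pos: [0.3666, 0.3162, 0.2531]
orientation: [2.235, 2.203, 0.005]
contact_force: [0.5, 0.8, 0.6]
grip_width: 0.0401
```

```bash
python3 go.py .363 .3195 .195 89.7; python3 - <<'E'
from u import *
from bench import r
f=grab(r,"wrist","w15");crop(f,0,0,640,400,1.25,"w15")
E
```

```text
t 27.95 p [0.3666 0.3162 0.2531] th 89.18 tilt [0.26 0.  ] F [0.5 0.8 0.6] w 0.0401 j7 0.89
2 rows
dp [[0.014, -0.016, 0.242], [0.014, -0.016, 0.242]] 
tw [0.0011, -0.0, -0.0022]
```

View pics/w15.png

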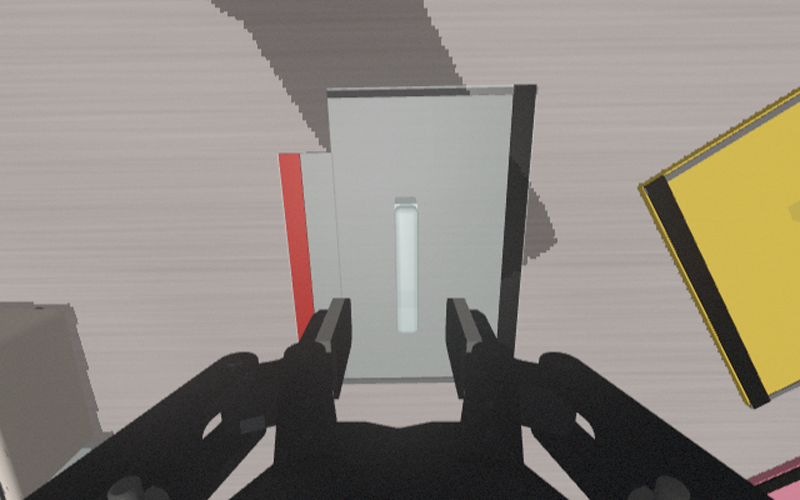

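```bash
python3 - <<'E'
from u import *
f=load("w15")
h=lambda a,b: round(float(np.degrees(np.arctan2(*(b-a)[1::-1]))),1)
def P(u,v,z): return ray(f,u/1.25,v/1.25,z)
t=[P(*q,.043) for q in [(395,206),(417,206),(417,332),(397,332)]];print("handle",np.mean(t,0).round(4),h(t[0],t[3]),h(t[1],t[2]),np.round(t,4))
a,b=P(328,90,.005),P(536,86,.005);print(a,b,P(330,380,.005))
E
```

```text
handle [0.3614 0.3197 0.043 ] -0.0 0.1 [[0.3267 0.3143 0.043 ]
 [0.3269 0.3251 0.043 ]
 [0.396  0.3251 0.043 ]
 [0.3959 0.3142 0.043 ]]
[0.26927633 0.27844622 0.005     ] [0.26883965 0.39146557 0.005     ] [0.45383659 0.26710436 0.005     ]
```

Call:
apply_moves --dp '[[0.028, -0.035, 0.1], [0, 0, 0.2], [0, 0, 0.12], [0, 0, 0.03], [0, 0, 0], [0, 0, 0]]' --twist '[[0.001, 0, -0.008], [0, 0, 0], [0, 0, 0], [0, 0, 0], [0, 0, 0], [0, 0, 0]]' --jaw '[135, 135, 135, 135, 135, 135]'

```text
clock: 28.6
tcp_pos: [0.3623, 0.3218, 0.198]
orientation: [-2.213, -2.229, -0.011]
contact_force: [-0.1, -0.6, -0.8]
grip_width: 0.04
```

```bash
python3 go.py .362 .3195 .193 90
```

```text
t 28.6 p [0.3623 0.3218 0.198 ] th 90.41 tilt [0.28 0.28] F [-0.1 -0.6 -0.8] w 0.04 j7 0.94
1 rows
dp [[-0.02, -0.002, 0.042]] 
tw [0.0023, -0.0023, 0.0034]
```

Call:
apply_moves --dp '[[-0.02, 0, 0.045], [0, 0, 0], [0, 0, 0], [0, 0, 0], [0, 0, 0], [0, 0, 0], [0, 0, 0], [0, 0, 0]]' --twist '[[0.002, -0.002, 0.003], [0, 0, 0], [0, 0, 0], [0, 0, 0], [0, 0, 0], [0, 0, 0], [0, 0, 0], [0, 0, 0]]' --jaw '[135, 135, 255, 255, 255, 255, 255, 255]'

```text
clock: 29.4
tcp_pos: [0.3627, 0.3197, 0.1941]
orientation: [-2.221, -2.222, -0.006]
contact_force: [-0.8, -0.0, 0.0]
grip_width: 0.0104
```

```bash
python3 - <<'E'
from go import *
from bench import r
o=r.get_obs();show(o);print(o["joints"].round(2))
o["tcp_pos"]=np.array([.362,.3195,.36])
dp,tw=plan(o,.604,.0,.36,86.8);print(len(dp),dp,tw[0])
E
```

```text
t 29.4 p [0.3627 0.3197 0.1941] th 90.03 tilt [0.14 0.18] F [-0.8 -0.   0. ] w 0.0104 j7 0.94
[-1.03  0.5   0.22  2.17 -0.23  0.48  0.94]
9 [[-0.296, 0.224, -0.0], [-0.295, 0.226, -0.0], [-0.293, 0.228, -0.0], [-0.292, 0.229, -0.0], [-0.29, 0.231, -0.0], [-0.289, 0.233, -0.0], [-0.287, 0.235, -0.0], [-0.286, 0.237, -0.0], [-0.284, 0.238, -0.0]] [0.0001, -0.0002, 0.003]
```

Call:
apply_moves --dp '[[0, 0, -0.1], [0, 0, -0.25], [0, 0, -0.35], [0, 0, -0.35], [0, 0, -0.2], [-0.15, 0.11, 0], [-0.27, 0.2, 0], [-0.28, 0.22, 0], [-0.28, 0.22, 0], [-0.28, 0.22, 0], [-0.28, 0.22, 0], [-0.28, 0.22, 0], [-0.27, 0.21, 0], [-0.2, 0.15, 0], [-0.1, 0.1, 0], [0, 0, 0], [0, 0, 0]]' --twist '[[0, 0, 0], [0, 0, 0], [0, 0, 0], [0, 0, 0], [0, 0, 0], [0, 0, 0.003], [0, 0, 0.003], [0, 0, 0.003], [0, 0, 0.003], [0, 0, 0.003], [0, 0, 0.003], [0, 0, 0.003], [0, 0, 0.003], [0, 0, 0.003], [0, 0, 0], [0, 0, 0], [0, 0, 0]]' --jaw '[255, 255, 255, 255, 255, 255, 255, 255, 255, 255, 255, 255, 255, 255, 255, 255, 255]'

```text
clock: 31.1
tcp_pos: [0.5833, 0.0137, 0.3604]
orientation: [-2.28, -2.158, -0.012]
contact_force: [-0.2, 0.1, -2.2]
grip_width: 0.0106
```

```bash
python3 go.py .604 .0045 .30 86.8;python3 - <<'E'
from u import *
from bench import r
f=grab(r,"wrist","w16");crop(f,0,0,640,400,1.25,"w16")
f=grab(r,"top","t16");crop(f,230,140,490,275,3,"t16")
f=grab(r,"scene","s16");crop(f,200,100,420,270,3.5,"s16")
E
```

```text
t 31.1 p [0.5833 0.0137 0.3604] th 86.83 tilt [0.24 0.39] F [-0.2  0.1 -2.2] w 0.0106 j7 1.61
2 rows
dp [[-0.035, 0.087, 0.252], [-0.035, 0.088, 0.252]] 
tw [0.0009, -0.0017, 0.0001]
```

View pics/w16.png

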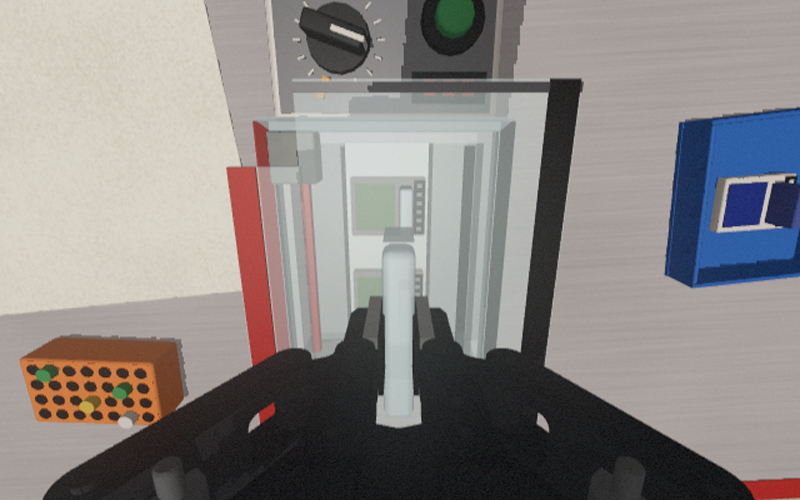

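View pics/s16.png

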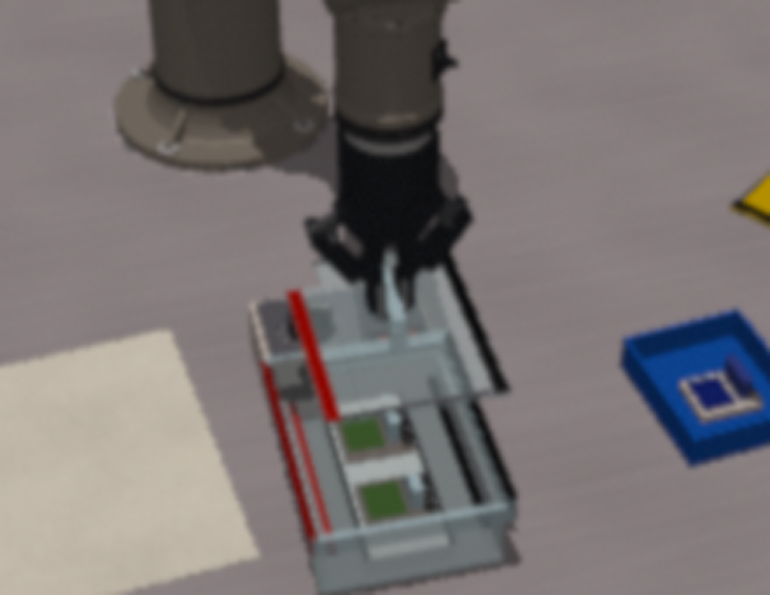

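```bash
cat > lidm.py <<'E'
from u import *
def fit(f,z,pts):
    A=[];B=[]
    W=np.array([ray(f,u/1.25,v/1.25,z)[:2] for u,v,_,_ in pts]);L=np.array([[x,y] for _,_,x,y in pts])/1000
    wc,lc=W.mean(0),L.mean(0);a=W-wc;b=L-lc
    th=np.arctan2((b[:,0]*a[:,1]-b[:,1]*a[:,0]).sum(),(a*b).sum())
    R=np.array([[np.cos(th),-np.sin(th)],[np.sin(th),np.cos(th)]])
    return (wc-R@lc).round(4),round(np.degrees(th),2),((W-(wc-R@lc))@R-L).round(4).tolist()
E
python3 - <<'E'
from lidm import *
f=load("w16")
print(fit(f,.1713,[(582,80,-95,73),(228,168,-61,-73),(295,80,-95,-42)]))
print("rim",ray(f,254/1.25,122/1.25,.08),ray(f,515/1.25,122/1.25,.08))
print("deck",[ray(f,u/1.25,v/1.25,.028).round(4) for u,v in [(345,145),(430,145)]])
E
```

```text
(array([0.5846, 0.0152]), np.float64(-3.02), [[0.0002, -0.0014], [-0.0002, 0.0008], [0.0, 0.0006]])
rim [ 0.49662147 -0.07267627  0.08      ] [0.50574607 0.09423904 0.08      ]
deck [array([ 0.5144, -0.0229,  0.028 ]), array([0.518 , 0.0439, 0.028 ])]
```

Call:
apply_moves --dp '[[-0.045, 0.085, 0.1], [-0.04, 0.06, 0.15], [0, 0.02, 0.15], [0, 0, 0.1], [0, 0, 0], [0, 0, 0]]' --twist '[[0.001, -0.002, 0.001], [0, 0, 0], [0, 0, 0], [0, 0, 0], [0, 0, 0], [0, 0, 0]]' --jaw '[255, 255, 255, 255, 255, 255]'

```text
clock: 31.85
tcp_pos: [0.601, 0.0115, 0.2995]
orientation: [-2.266, -2.169, -0.01]
contact_force: [-0.3, -0.9, -2.1]
grip_width: 0.0106
```

```bash
python3 go.py .6032 .003 .285 86.6
```

```text
t 31.85 p [0.601  0.0115 0.2995] th 87.5 tilt [0.08 0.44] F [-0.3 -0.9 -2.1] w 0.0106 j7 1.67
1 rows
dp [[-0.071, 0.021, 0.121]] 
tw [0.0005, -0.0037, 0.0075]
```

Call:
apply_moves --dp '[[-0.07, 0.02, 0.03], [0, 0, 0.06], [0, 0, 0], [0, 0, 0]]' --twist '[[0.001, -0.004, 0.008], [0, 0, 0], [0, 0, 0], [0, 0, 0]]' --jaw '[255, 255, 255, 255]'

```text
clock: 32.25
tcp_pos: [0.6035, 0.0026, 0.29]
orientation: [2.288, 2.151, 0.001]
contact_force: [0.8, -0.1, -3.1]
grip_width: 0.0104
```

```bash
python3 go.py .6032 .003 .26 86.6;python3 - <<'E'
from u import *
from bench import r
f=grab(r,"wrist","w17");crop(f,0,0,640,400,1.25,"w17")
E
```

```text
t 32.25 p [0.6035 0.0026 0.29  ] th 86.48 tilt [ 0.1  -0.03] F [ 0.8 -0.1 -3.1] w 0.0104 j7 1.67
1 rows
dp [[0.003, -0.003, 0.25]] 
tw [0.0008, 0.0002, -0.001]
```

View pics/w17.png

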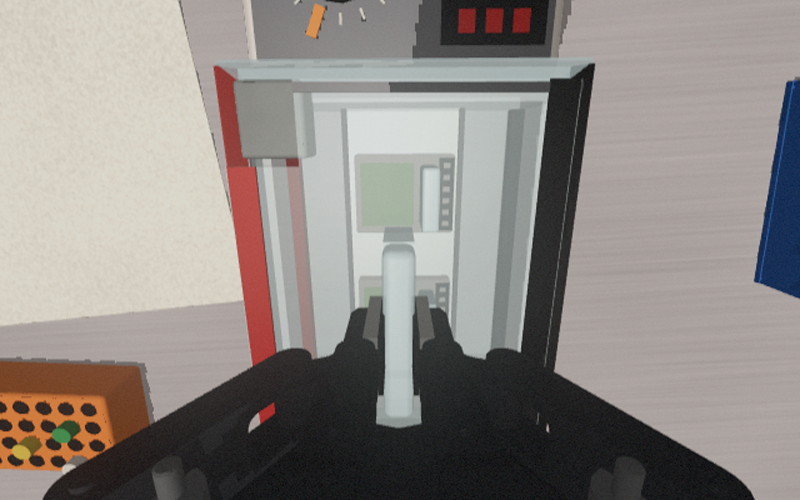

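Call:
apply_moves --dp '[[0.002, 0, 0.06], [0, 0, 0.06], [0, 0, 0.05], [0, 0, 0.03], [0, 0, 0]]' --twist '[[0, 0, 0], [0, 0, 0], [0, 0, 0], [0, 0, 0], [0, 0, 0]]' --jaw '[255, 255, 255, 255, 255]'

```text
clock: 32.8
tcp_pos: [0.6034, 0.0033, 0.2636]
orientation: [2.288, 2.152, 0.001]
contact_force: [0.1, 0.7, -2.1]
grip_width: 0.0104
```

```bash
python3 go.py .6032 .003 .26 86.6
```

```text
t 32.8 p [0.6034 0.0033 0.2636] th 86.51 tilt [ 0.07 -0.  ] F [ 0.1  0.7 -2.1] w 0.0104 j7 1.69
1 rows
dp [[-0.002, -0.001, 0.03]] 
tw [0.0006, -0.0, -0.0008]
```

Call:
apply_moves --dp '[[0, 0, 0.025], [0, 0, 0.015], [0, 0, 0], [0, 0, 0]]' --twist '[[0, 0, 0], [0, 0, 0], [0, 0, 0], [0, 0, 0]]' --jaw '[255, 255, 255, 255]'

```text
clock: 33.2
tcp_pos: [0.6038, 0.003, 0.2607]
orientation: [2.288, 2.152, 0.004]
contact_force: [0.9, 0.5, -1.7]
grip_width: 0.0102
```

```bash
python3 go.py .6032 .003 .26 86.6
```

```text
t 33.2 p [0.6038 0.003  0.2607] th 86.48 tilt [0.12 0.07] F [ 0.9  0.5 -1.7] w 0.0102 j7 1.69
1 rows
dp [[-0.0, -0.005, 0.006]] 
tw [0.001, -0.0006, -0.001]
```

Call:
apply_moves --dp '[[0, 0, 0.01], [0, 0, 0.01], [0, 0, 0], [0, 0, 0], [0, 0, 0], [0, 0, 0], [0, 0, -0.1], [0, 0, -0.3], [0, 0, -0.3], [0, 0, 0]]' --twist '[[0, 0, 0], [0, 0, 0], [0, 0, 0], [0, 0, 0], [0, 0, 0], [0, 0, 0], [0, 0, 0], [0, 0, 0], [0, 0, 0], [0, 0, 0]]' --jaw '[255, 255, 255, 150, 150, 150, 150, 150, 150, 150]'

```text
clock: 34.2
tcp_pos: [0.6044, 0.0023, 0.3483]
orientation: [2.289, 2.151, 0.004]
contact_force: [0.7, 0.4, -0.6]
grip_width: 0.0355
```

```bash
python3 go.py .47 0 .35 86.6;python3 - <<'E'
from u import *
from bench import r
f=grab(r,"wrist","w18");crop(f,0,0,640,400,1.25,"w18")
f=grab(r,"scene","s18");crop(f,240,150,380,280,5,"s18")
E
```

```text
t 34.2 p [0.6044 0.0023 0.3483] th 86.44 tilt [0.14 0.07] F [ 0.7  0.4 -0.6] w 0.0355 j7 1.64
3 rows
dp [[-0.03, -0.372, -0.006], [-0.029, -0.372, -0.005], [-0.029, -0.372, -0.005]] 
tw [0.0004, -0.0002, -0.0005]
```

View pics/w18.png

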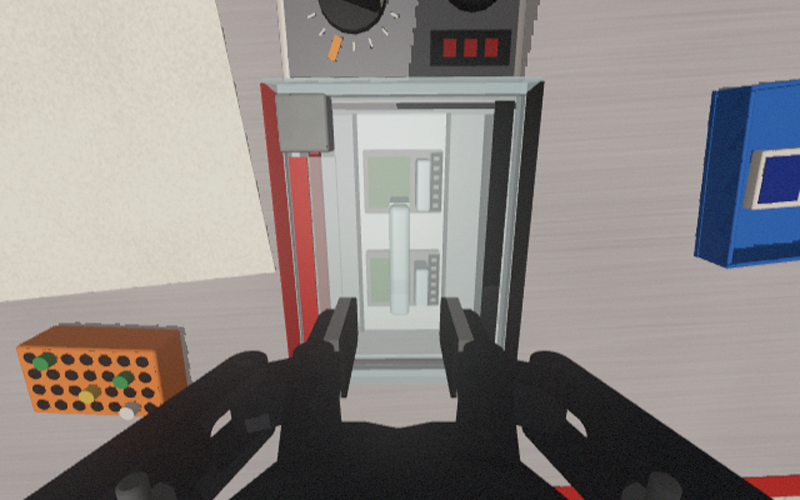

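View pics/s18.png

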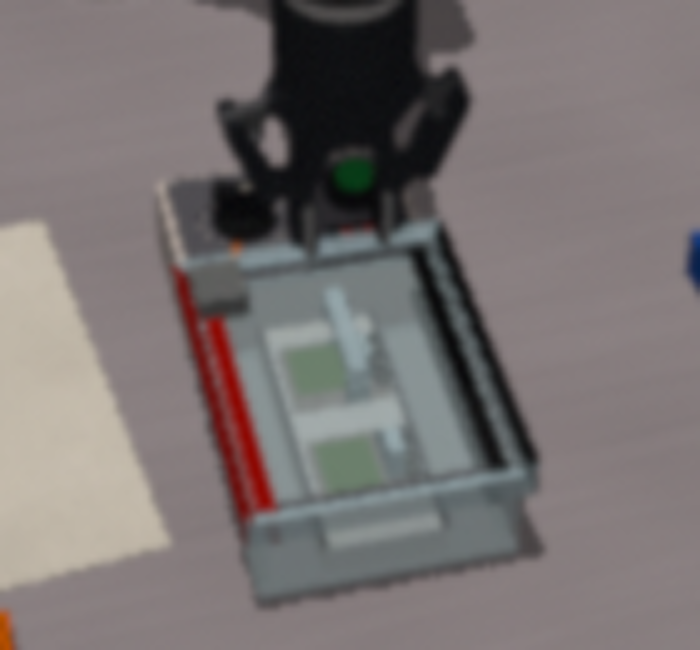

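```bash
python3 - <<'E'
from go import *
from bench import r
o=r.get_obs();print(o["joints"].round(2))
dp,tw=plan(o,.452,-.016,.34,150,n=9);print(dp,tw[0])
E
```

```text
[-0.47  0.46  0.49  1.82 -0.26  0.93  1.64]
[[-0.026, -0.138, 0.005], [-0.009, -0.141, 0.004], [0.009, -0.141, 0.004], [0.026, -0.138, 0.004], [0.043, -0.134, 0.004], [0.059, -0.128, 0.004], [0.074, -0.12, 0.004], [0.088, -0.11, 0.004], [0.101, -0.098, 0.004]] [-0.0001, -0.0001, -0.0588]
```

Call:
apply_moves --dp '[[-0.026, -0.138, 0], [-0.009, -0.141, 0], [0.009, -0.141, 0], [0.026, -0.138, 0], [0.043, -0.134, 0], [0.059, -0.128, 0], [0.074, -0.12, 0], [0.08, -0.09, 0], [0.06, -0.05, 0], [0, 0, 0]]' --twist '[[0, 0, -0.059], [0, 0, -0.059], [0, 0, -0.059], [0, 0, -0.059], [0, 0, -0.059], [0, 0, -0.059], [0, 0, -0.059], [0, 0, -0.059], [0, 0, -0.04], [0, 0, 0]]' --jaw '[135, 135, 135, 135, 135, 135, 135, 135, 135, 135]'

```text
clock: 35.3
tcp_pos: [0.4513, -0.0154, 0.3358]
orientation: [-0.793, -3.018, 0.014]
contact_force: [1.1, -0.8, -0.1]
grip_width: 0.0402
```

```bash
python3 - <<'E'
from u import *
from go import *
from bench import r
o=r.get_obs();show(o);print(o["joints"].round(2))
f=grab(r,"wrist","w19");crop(f,0,0,640,400,1.25,"w19")
E
```

```text
t 35.3 p [ 0.4513 -0.0154  0.3358] th 150.56 tilt [-1.31 -0.18] F [ 1.1 -0.8 -0.1] w 0.0402 j7 2.6
[-0.34  0.2   0.27  2.15 -0.07  0.82  2.6 ]
```

View pics/w19.png

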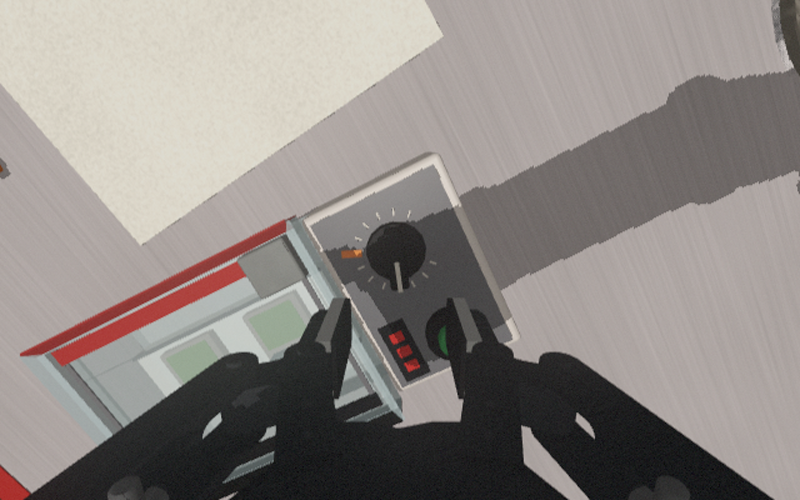

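```bash
python3 - <<'E'
from u import *
f=load("w19"); crop(f,250,145,390,260,5,"c19")
E
```

```text
(no output)
```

View pics/c19.png

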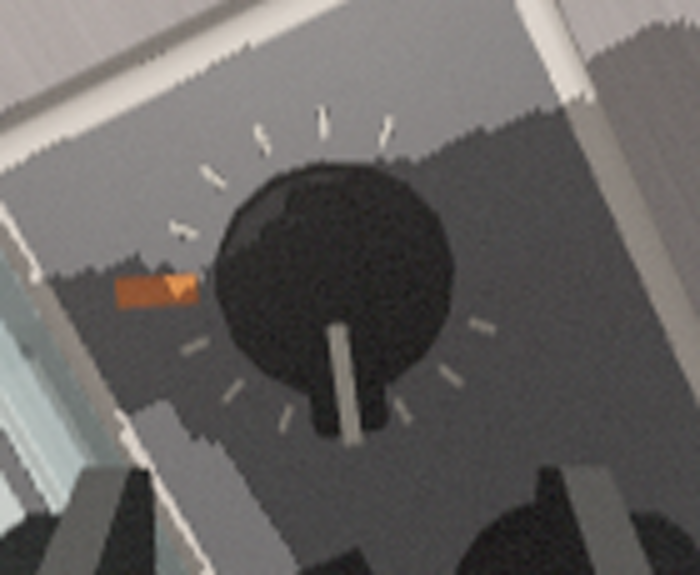

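```bash
python3 - <<'E'
from u import *
f=load("w19")
P=lambda u,v,z: ray(f,250+u/5,145+v/5,z)[:2]
a,b=P(336,325,.0885),P(351,443,.0885);print("pointer",a.round(4),b.round(4),np.degrees(np.arctan2(*(b-a)[::-1])),np.linalg.norm(b-a))
k=P(334,277,.066);m=P(157,292,.06);print("disc",k.round(4),"mark",m.round(4),np.linalg.norm(m-k),np.degrees(np.arctan2(*(m-k)[::-1])))
# start button from w1
f=load("w1");P=lambda u,v,z: ray(f,255+u/4,30+v/4,z)[:2]
a,b=P(292,280,.0885),P(373,316,.0885);print("w1 pointer",a.round(4),b.round(4),np.degrees(np.arctan2(*(b-a)[::-1])))
E
python3 go.py .447 -.0165 .27 155
```

```text
pointer [ 0.4472 -0.0171] [0.4548 0.0012] 67.41416699029608 0.019813684528303673
disc [ 0.4466 -0.0182] mark [ 0.4754 -0.0296] 0.031006166296371252 -21.513443451169543
w1 pointer [ 0.4482 -0.0168] [0.4556 0.002 ] 68.4974126710602
t 35.35 p [ 0.452  -0.0153  0.3359] th 150.43 tilt [-1.28 -0.18] F [-0.   0.2  1.1] w 0.0399 j7 2.6
2 rows
dp [[0.011, -0.011, 0.275], [0.014, -0.012, 0.275]] 
tw [-0.0031, -0.0044, -0.019]
```

Call:
apply_moves --dp '[[0.012, -0.02, 0.15], [0.02, -0.02, 0.2], [0, 0, 0.2], [0, 0, 0], [0, 0, 0]]' --twist '[[-0.004, -0.005, -0.022], [-0.002, -0.004, -0.02], [0, 0, 0], [0, 0, 0], [0, 0, 0]]' --jaw '[135, 135, 135, 135, 135]'

```text
clock: 35.85
tcp_pos: [0.4488, -0.0171, 0.2678]
orientation: [0.677, 3.064, -0.0]
contact_force: [0.3, 0.4, -0.1]
grip_width: 0.0402
```

```bash
python3 go.py .4473 -.017 .245 155; python3 - <<'E'
from u import *
from bench import r
print(r.get_obs()["joints"].round(2))
f=grab(r,"wrist","w20");crop(f,0,0,640,400,1.25,"w20")
E
```

```text
t 35.85 p [ 0.4488 -0.0171  0.2678] th 155.07 tilt [ 0.17 -0.05] F [ 0.3  0.4 -0.1] w 0.0402 j7 2.73
1 rows
dp [[0.012, -0.005, 0.19]] 
tw [0.0002, 0.0015, 0.0006]
[-0.3   0.31  0.23  2.21 -0.12  0.62  2.73]
```

View pics/w20.png

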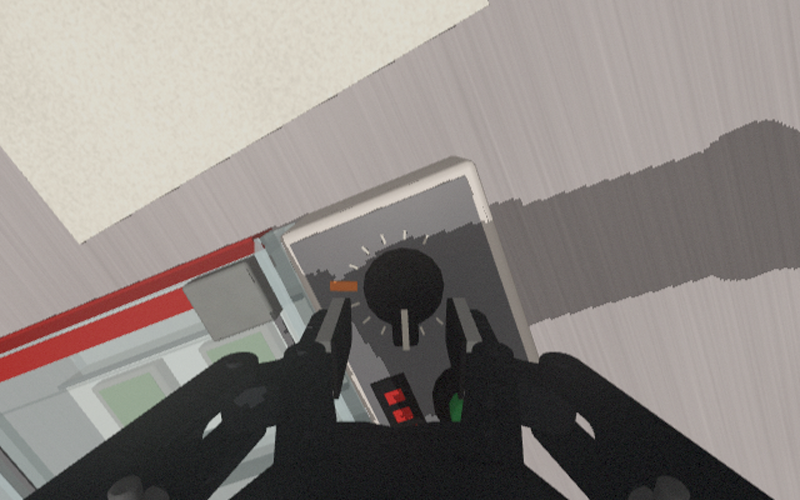

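Call:
apply_moves --dp '[[0.012, -0.005, 0.08], [0, 0, 0.08], [0, 0, 0.035], [0, 0, 0], [0, 0, 0]]' --twist '[[0, 0, -0.008], [0, 0, 0], [0, 0, 0], [0, 0, 0], [0, 0, 0]]' --jaw '[135, 135, 135, 135, 135]' --grip_force 40

```text
clock: 36.4
tcp_pos: [0.4487, -0.0167, 0.2448]
orientation: [0.65, 3.066, 0.002]
contact_force: [0.2, 1.4, 0.8]
grip_width: 0.0401
```

```bash
python3 go.py .4473 -.017 .243 157
```

```text
t 36.4 p [ 0.4487 -0.0167  0.2448] th 156.07 tilt [ 0.44 -0.  ] F [0.2 1.4 0.8] w 0.0401 j7 2.76
1 rows
dp [[0.01, -0.007, 0.015]] 
tw [0.0014, 0.0034, -0.0078]
```

Call:
apply_moves --dp '[[0.008, -0.007, 0.01], [0, 0, 0], [0, 0, 0], [0, 0, 0], [0, 0, 0], [0, 0, 0]]' --twist '[[0.001, 0.003, -0.005], [0, 0, 0], [0, 0, 0], [0, 0, 0], [0, 0, 0], [0, 0, 0]]' --jaw '[135, 255, 255, 255, 255, 255]'

```text
clock: 37.0
tcp_pos: [0.447, -0.0169, 0.2441]
orientation: [-0.634, -3.077, -0.002]
contact_force: [-1.4, 0.2, -0.3]
grip_width: 0.0109
```

```bash
python3 go.py .4473 -.017 .243 65
```

```text
t 37.0 p [ 0.447  -0.0169  0.2441] th 156.71 tilt [0.01 0.08] F [-1.4  0.2 -0.3] w 0.0109 j7 2.77
12 rows
dp [[-0.0, -0.0, 0.001], [-0.0, 0.0, 0.001], [-0.0, 0.0, 0.001], [-0.0, 0.0, 0.001], [-0.0, 0.0, 0.001], [-0.0, 0.0, 0.001], [-0.0, 0.0, 0.001], [-0.0, 0.0, 0.001], [-0.0, 0.0, 0.001], [-0.0, 0.0, 0.001], [-0.0, 0.0, 0.001], [-0.0, 0.0, 0.001]] 
tw [0.0, -0.0001, 0.0637]
```

Gripped at 11 mm; turn clockwise in two halves.

Call:
apply_moves --dp '[[0, 0, 0], [0, 0, 0], [0, 0, 0], [0, 0, 0], [0, 0, 0], [0, 0, 0], [0, 0, 0]]' --twist '[[0, 0, 0.04], [0, 0, 0.05], [0, 0, 0.06], [0, 0, 0.06], [0, 0, 0.06], [0, 0, 0.05], [0, 0, 0]]' --jaw '[255, 255, 255, 255, 255, 255, 255]'

```text
clock: 37.7
tcp_pos: [0.4468, -0.0165, 0.2441]
orientation: [-1.643, -2.676, -0.002]
contact_force: [-0.9, 0.8, 0.6]
grip_width: 0.0109
```

```bash
python3 go.py .4473 -.017 .244 65
```

```text
t 37.7 p [ 0.4468 -0.0165  0.2441] th 116.9 tilt [-0.04  0.09] F [-0.9  0.8  0.6] w 0.0109 j7 2.2
7 rows
dp [[-0.001, 0.0, 0.0], [-0.001, 0.0, 0.0], [-0.001, 0.001, 0.0], [-0.001, 0.001, 0.0], [-0.001, 0.001, 0.0], [-0.0, 0.001, 0.0], [-0.0, 0.001, 0.0]] 
tw [-0.0, -0.0001, 0.0618]
```

Call:
apply_moves --dp '[[0, 0, 0], [0, 0, 0], [0, 0, 0], [0, 0, 0], [0, 0, 0], [0, 0, 0], [0, 0, 0], [0, 0, 0]]' --twist '[[0, 0, 0.04], [0, 0, 0.06], [0, 0, 0.06], [0, 0, 0.06], [0, 0, 0.06], [0, 0, 0.06], [0, 0, 0.05], [0, 0, 0]]' --jaw '[255, 255, 255, 255, 255, 255, 255, 255]'

```text
clock: 38.5
tcp_pos: [0.4468, -0.0159, 0.2441]
orientation: [-2.574, -1.797, -0.0]
contact_force: [-0.0, 0.7, 0.8]
grip_width: 0.0113
```

```bash
python3 go.py .4473 -.017 .244 65
```

```text
t 38.5 p [ 0.4468 -0.0159  0.2441] th 69.84 tilt [-0.07  0.12] F [-0.   0.7  0.8] w 0.0113 j7 1.55
1 rows
dp [[-0.007, 0.007, 0.001]] 
tw [-0.0009, -0.0007, 0.0403]
```

Call:
apply_moves --dp '[[0, 0, 0], [0, 0, 0], [0, 0, 0]]' --twist '[[0, 0, 0.04], [0, 0, 0.005], [0, 0, 0]]' --jaw '[255, 255, 255]'

```text
clock: 38.8
tcp_pos: [0.4468, -0.0159, 0.2441]
orientation: [-2.646, -1.689, -0.0]
contact_force: [-0.4, 0.5, -0.0]
grip_width: 0.0107
```

```bash
python3 go.py .4473 -.017 .244 65
```

```text
t 38.8 p [ 0.4468 -0.0159  0.2441] th 65.09 tilt [-0.07  0.12] F [-0.4  0.5 -0. ] w 0.0107 j7 1.49
1 rows
dp [[-0.006, 0.008, 0.001]] 
tw [-0.0009, -0.0007, 0.0007]
```

Release, rise, look at pointer versus mark.

Call:
apply_moves --dp '[[0, 0, 0], [0, 0, 0], [0, 0, 0], [0, 0, -0.08], [0, 0, -0.2], [0, 0, -0.3], [0, 0, -0.2], [0, 0, 0]]' --twist '[[0, 0, 0], [0, 0, 0], [0, 0, 0], [0, 0, 0], [0, 0, 0], [0, 0, 0], [0, 0, 0], [0, 0, 0]]' --jaw '[150, 150, 150, 150, 150, 150, 150, 150]'

```text
clock: 39.6
tcp_pos: [0.4471, -0.0175, 0.3426]
orientation: [-2.641, -1.698, 0.002]
contact_force: [0.4, -1.0, -0.5]
grip_width: 0.0354
```

```bash
python3 - <<'E'
from u import *
from go import *
from bench import r
show(r.get_obs())
f=grab(r,"wrist","w21");crop(f,0,0,640,400,1.25,"w21")
E
```

```text
t 39.6 p [ 0.4471 -0.0175  0.3426] th 65.46 tilt [-0.12  0.04] F [ 0.4 -1.  -0.5] w 0.0354 j7 1.3
```

View pics/w21.png

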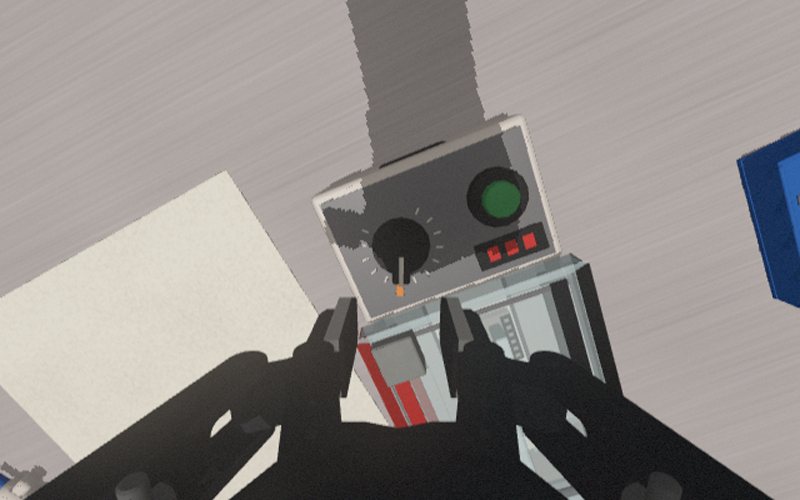

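```bash
python3 - <<'E'
from u import *
f=load("w21"); crop(f,270,140,430,250,5,"c21")
E
```

```text
(no output)
```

View pics/c21.png

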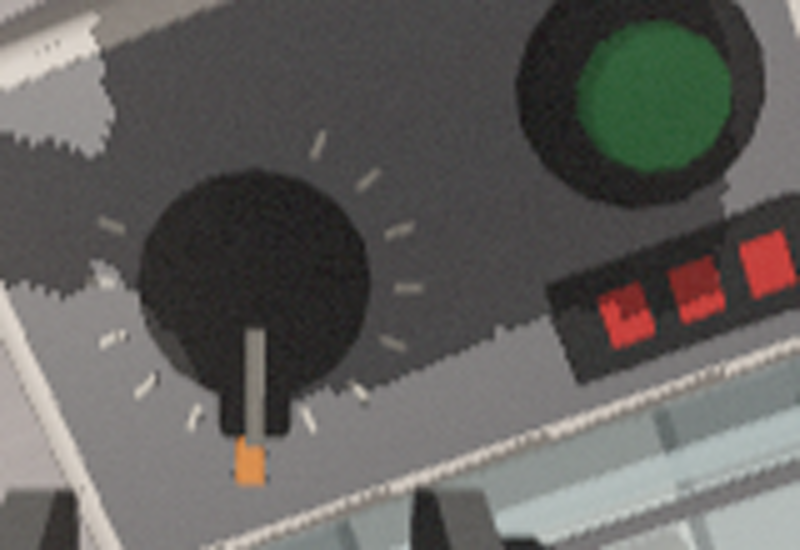

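```bash
python3 - <<'E'
from u import *
f=load("w21")
P=lambda u,v,z: ray(f,270+u/5,140+v/5,z)[:2]
an=lambda d: np.degrees(np.arctan2(d[1],d[0]))
a,b=P(256,330,.0885),P(255,443,.0885);print("pointer",a.round(4),b.round(4),an(b-a))
k=P(254,284,.066);m=P(250,464,.06);m0=P(251,438,.06);m1=P(250,487,.06);print("disc",k.round(4),"mark",m.round(4),an(m-k),np.linalg.norm(m-k),"tip->mark",an(m-a))
print("start top",P(655,97,.0675).round(4))
D=f["z_map"];K=f["intrinsics"]
u,v=270+655/5,140+97/5;c=np.linalg.inv(K)@[u,v,1]*D[int(v),int(u)];print("start depth pt",(f["R"].T@(c-f["t"])).round(4))
E
```

```text
pointer [ 0.4475 -0.0161] [ 0.465  -0.0243] -24.856469259731814
disc [ 0.4463 -0.0158] mark [ 0.4791 -0.0314] -25.494722999704443 0.03627082507358005 tip->mark -25.79228963465126
start top [0.4441 0.0585]
start depth pt [0.4408 0.0559 0.0805]
```

```bash
python3 - <<'E'
from u import *
for n,u,v in [("w21",270+655/5,140+97/5),("w1",255+608/4,30+260/4)]:
    f=load(n);D=f["z_map"];K=f["intrinsics"];u_,v_=int(u),int(v)
    d=np.median(D[v_-3:v_+4,u_-3:u_+4]);c=np.linalg.inv(K)@[u,v,1]*d
    print(n,(f["R"].T@(c-f["t"])).round(4))
    # green mask centroid
    hsv=cv2.cvtColor(f["color"],cv2.COLOR_RGB2HSV);m=cv2.inRange(hsv,(50,120,40),(75,255,255))
    m2=np.zeros_like(m);m2[v_-30:v_+30,u_-30:u_+30]=m[v_-30:v_+30,u_-30:u_+30];M=cv2.moments(m2,True)
    cu,cv_=M["m10"]/M["m00"],M["m01"]/M["m00"];print(M["m00"],cu,cv_,ray(f,cu,cv_,.08).round(4),ray(f,cu,cv_,.0785).round(4))
E
```

```text
w21 [0.4409 0.056  0.0801]
228.0 398.1929824561403 160.58771929824562 [0.4409 0.0537 0.08  ] [0.4413 0.054  0.0785]
w1 [0.4418 0.0566 0.0804]
333.0 405.42942942942943 95.03303303303304 [0.4418 0.0553 0.08  ] [0.4417 0.0557 0.0785]
```

```bash
python3 - <<'E'
from u import *
f=load("w18");D=f["z_map"];K=f["intrinsics"]
for u,v in [(399,215),(400,250),(400,300),(303,200),(306,300),(504,120),(495,250)]:
    u/=1.25;v/=1.25;d=np.median(D[int(v)-1:int(v)+2,int(u)-1:int(u)+2]);c=np.linalg.inv(K)@[u,v,1]*d;print((f["R"].T@(c-f["t"])).round(4))
t=[ray(f,u/1.25,v/1.25,.109)[:2] for u,v in [(391,206),(409,206),(408,314),(391,314)]];print("handle",np.mean(t,0).round(4))
E
python3 go.py .4415 .0555 .30 65
```

```text
[0.5747 0.0041 0.1081]
[0.5957 0.0034 0.1085]
[0.6281 0.0014 0.108 ]
[ 0.568  -0.06    0.0709]
[ 0.6408 -0.0677  0.0709]
[0.5254 0.0737 0.0713]
[0.6111 0.0691 0.0713]
handle [0.6032 0.0027]
t 39.65 p [ 0.4467 -0.0173  0.3414] th 65.48 tilt [-0.2   0.03] F [ 0.1 -0.2 -0.2] w 0.0349 j7 1.3
2 rows
dp [[0.267, -0.145, 0.173], [0.266, -0.146, 0.173]] 
tw [-0.0008, 0.0002, 0.002]
```

Call:
apply_moves --dp '[[0.2, -0.11, 0.05], [0.2, -0.11, 0.12], [0.1, -0.05, 0.12], [0, 0, 0.05], [0, 0, 0], [0, 0, 0]]' --twist '[[0, 0, 0], [0, 0, 0], [0, 0, 0], [0, 0, 0], [0, 0, 0], [0, 0, 0]]' --jaw '[255, 255, 255, 255, 255, 255]'

```text
clock: 40.25
tcp_pos: [0.4405, 0.051, 0.2977]
orientation: [-2.642, -1.695, 0.009]
contact_force: [-0.2, -0.2, -0.3]
grip_width: 0.0
```

```bash
python3 go.py .4415 .0555 .265 65
```

```text
t 40.25 p [0.4405 0.051  0.2977] th 65.38 tilt [-0.34 -0.05] F [-0.2 -0.2 -0.3] w 0.0 j7 1.22
1 rows
dp [[0.038, -0.007, 0.272]] 
tw [-0.0024, 0.0016, 0.0032]
```

Call:
apply_moves --dp '[[0.038, -0.007, 0.08], [0, 0, 0.1], [0, 0, 0.08], [0, 0, 0], [0, 0, 0]]' --twist '[[0, 0, 0], [0, 0, 0], [0, 0, 0], [0, 0, 0], [0, 0, 0]]' --jaw '[255, 255, 255, 255, 255]'

```text
clock: 40.75
tcp_pos: [0.4419, 0.0535, 0.2642]
orientation: [-2.646, -1.69, 0.008]
contact_force: [0.8, 0.4, -1.0]
grip_width: 0.0001
```

```bash
python3 go.py .4415 .0555 .248 65
```

```text
t 40.75 p [0.4419 0.0535 0.2642] th 65.14 tilt [-0.3  -0.07] F [ 0.8  0.4 -1. ] w 0.0001 j7 1.28
1 rows
dp [[0.014, -0.01, 0.135]] 
tw [-0.002, 0.0015, 0.0012]
```

Call:
apply_moves --dp '[[0.014, 0, 0.06], [0, 0, 0.04], [0, 0, 0.03], [0, 0, 0]]' --twist '[[0, 0, 0], [0, 0, 0], [0, 0, 0], [0, 0, 0]]' --jaw '[255, 255, 255, 255]'

```text
clock: 41.15
tcp_pos: [0.4433, 0.0548, 0.2492]
orientation: [-2.645, -1.688, 0.006]
contact_force: [-6.7, -1.0, 16.8]
grip_width: -0.0002
```

Call:
apply_moves --dp '[[0, 0, 0], [0, 0, -0.1], [0, 0, -0.3], [0, 0, -0.4], [0, 0, -0.3], [0, 0, 0], [0, 0, 0]]' --twist '[[0, 0, 0], [0, 0, 0], [0, 0, 0], [0, 0, 0], [0, 0, 0], [0, 0, 0], [0, 0, 0]]' --jaw '[255, 255, 255, 255, 255, 255, 255]'

```text
clock: 41.85
tcp_pos: [0.4443, 0.0532, 0.3879]
orientation: [-2.646, -1.685, 0.007]
contact_force: [-0.4, -0.4, -1.4]
grip_width: -0.0006
```

```bash
python3 - <<'E'
from u import *
from go import *
from bench import r
show(r.get_obs())
f=grab(r,"wrist","w22");crop(f,0,0,640,400,1.25,"w22")
D=f["z_map"];K=f["intrinsics"]
hsv=cv2.cvtColor(f["color"],cv2.COLOR_RGB2HSV)
f=grab(r,"top","t22");crop(f,230,140,490,275,3,"t22")
f=grab(r,"scene","s22");crop(f,240,150,420,280,4.4,"s22")
E
```

```text
t 41.85 p [0.4443 0.0532 0.3879] th 64.97 tilt [-0.35  0.07] F [-0.4 -0.4 -1.4] w -0.0006 j7 1.04
```

View pics/w22.png

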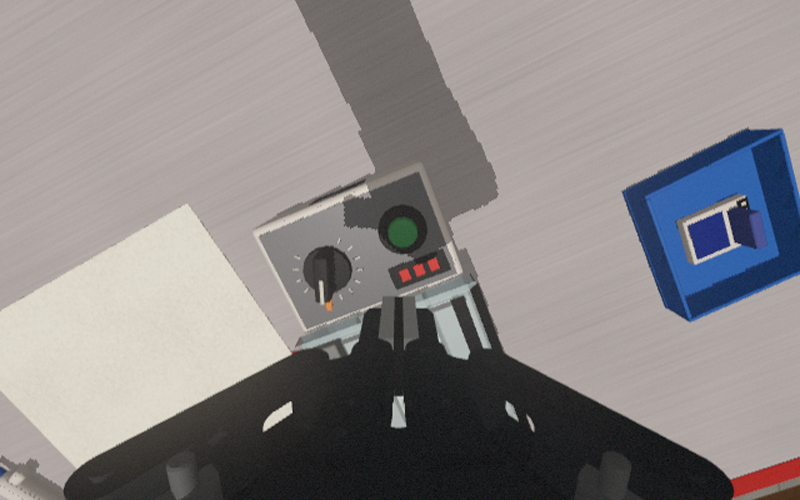

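View pics/t22.png

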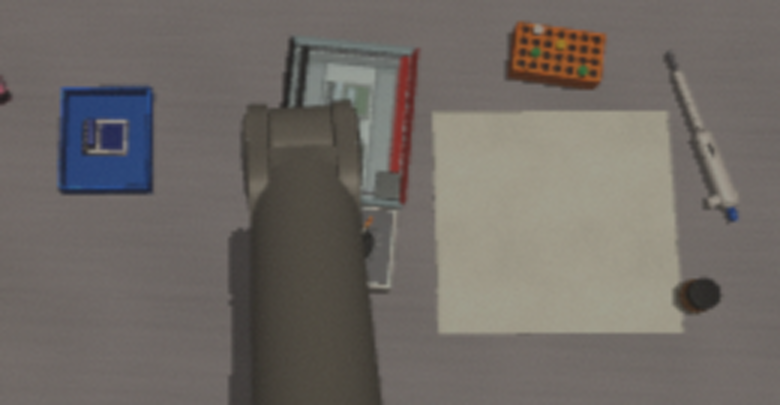

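View pics/s22.png

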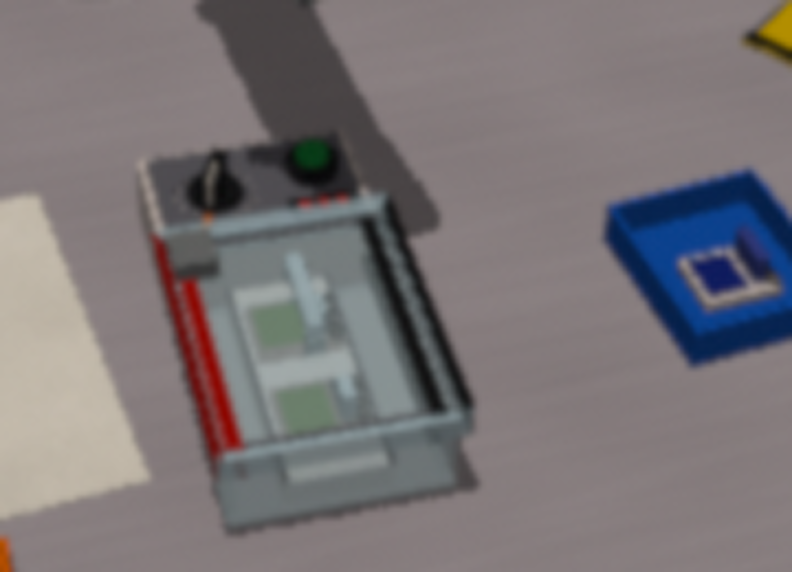

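```bash
python3 - <<'E'
from u import *
f=load("w22");crop(f,200,170,380,275,4.4,"c22")
E
```

```text
(no output)
```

View pics/c22.png

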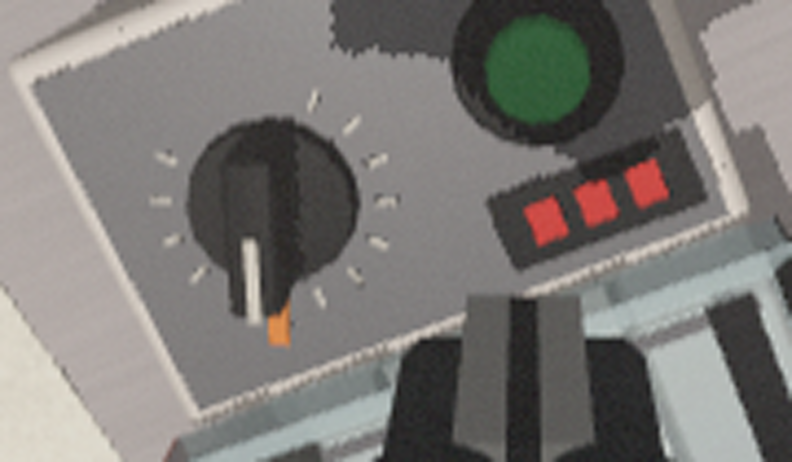

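```bash
python3 - <<'E'
from u import *
f=load("w22")
P=lambda u,v,z: ray(f,200+u/4.4,170+v/4.4,z)[:2]
an=lambda d: np.degrees(np.arctan2(d[1],d[0]))
a,b=P(248,240,.0885),P(255,325,.0885);print(a.round(4),b.round(4),an(b-a))
k=P(273,197,.066);m=P(279,325,.06);print(k.round(4),m.round(4),an(m-k))
D=f["z_map"];K=f["intrinsics"];u,v=200+537/4.4,170+70/4.4
d=np.median(D[int(v)-3:int(v)+4,int(u)-3:int(u)+4]);c=np.linalg.inv(K)@[u,v,1]*d;print("start",(f["R"].T@(c-f["t"])).round(4))
from bench import r
print(r.hand_in())
E
```

```text
[ 0.4472 -0.0163] [ 0.466  -0.0247] -23.961093457447877
[ 0.4458 -0.014 ] [ 0.4778 -0.0306] -27.460097474748686
start [0.441  0.0573 0.0802]
the job is handed in; nothing more can be done
None
```

The run is set up and handed in at about 42 s of the 210 s; `hand_in` gave no verdict.

- **Cassettes:** The one spent cassette lies flat in the blue tray. Both fresh cassettes present lie flat between the kerbs, wells to the black side.
- **Lid:** It went on notch to key block. The strips measured z 0.071 m, and the handle was within about 2 mm of the seat centre.
- **Knob:** It was turned to the mark. The last checks put the pointer at -24 to -25° and the mark at -25 to -27° in the world frame. The two readings disagree by 1 to 3.5°, inside the ±6.9° allowed.
- **Start:** It was pressed until it bottomed, with a reaction of about 17 N. It was back up at z 0.080 m afterwards.

The arm was clear of everything at hand-in. The rack, pipette and jar look unmoved in the last pictures. None of my checks failed.

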